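# Feed the lens carrier through the sample box flap

### The job

Push the lens carrier along its lane with the fingertips, through the hanging flap and completely into the clear sample box, then draw the fingers back out so that the flap drops fully shut behind it. Slide it steadily, keeping it flat on the lane floor: do not flick, lift or carry it, and leave the loose optics around the lane where they stand.

Things in the scene. Friction and masses are not known exactly. Their poses are not given: they have to be found in the camera images.
- sample_box: Fixed clear-walled sample box with a feed lane before it, at another place and yaw each time. Origin on the table top in the plane of the shut flap, mid-lane; x points along the lane into the box, y across, z up. Its flat floor plate, 6 mm thick and 110 mm wide (150 mm in the box), runs from x = -175 to +125 mm.
- lane (a point): Mid-point of the lane's floor (sample box x = -87.5 mm, z = 6 mm). The lane lies between two aluminium rails with inner faces 74 mm apart, each 8 mm wide, tops at z = 18 mm, from x = -175 to 117 mm (on into the box). Before x = 0 it is open above.
- roof (a point): Middle of the top of the box's clear roof (sample box x = 60, z = 77 mm; roof 3 mm thick, 146 mm wide, x = 0 to 120 mm). Nothing on the box is higher. Clear side walls and corner posts, inner faces y = +-66 mm; clear back wall, inner face x = 117 mm; the front is open save for the flap.
- hinge_line (a point): Middle of the flap's hinge line, which runs across the lane (sample box x = 0, z = 72 mm). Closed fingers pointing down and forward, leaning back from the box by 35 to 45 degrees, can reach 35 mm past the flap's plane beneath it, with the gripper's body staying outside or above the roof.
- flap (a joint): Angle of the dark flap in the box's front, rad: 0 = hanging shut, growing to 1.4 as its lower edge swings inwards (box +x); a stop prevents outward swing. Plate 128 mm wide, 4 mm thick, about 60 g, hung freely by its top edge; opens at a push of under 1 N, so the carrier can push it open. Falls by its own weight; rests on the carrier until that is far enough in.
- flap_edge (a point): Middle of the flap's lower edge; when shut it hangs 22 mm above the table, 16 mm above the lane floor. The flap measures 50 mm from hinge line to lower edge, so it rests on the carrier's top until the carrier's back face is 24 mm past the plane of the shut flap; then it drops off behind it (or onto the fingers, until they are drawn out).
- carrier: Loose black block 60 mm long (x, along the lane), 68 wide (y), 22 high, about 0.25 kg, a lens in a steel ring flush in its top. Origin: centre of underside. Push its flat -x face. Starts on the lane floor outside the flap, 3 mm play to each rail, x within a few degrees of the box's x. The flap can shut behind it once its origin is 57 mm or more past the flap plane; it meets the back wall at 87 mm.
- post_holder: Bystander: black post holder with a steel post, 48 mm wide at its foot, 86 mm high. Origin at the centre of its underside.
- lens_mount: Bystander: small lens in an upright ring on a post with a round foot, 48 mm wide, 77 mm high. Origin at the centre of its underside.
- fork_clamp: Bystander: flat steel clamping fork, 78 x 32 mm, 16 mm high with its screw. Origin at the centre of its underside.
Things that resemble listed ones, but are neither listed nor needed, are in the scene too. What is shaped like the carrier but yellow is not meant.

How it is judged:
By the outcome, as a careful person would: the job done as asked, in the order asked, and still so for the second after the job is handed in, with the robot touching nothing.
It also fails if it takes over 50 s, if anything falls off the work surface, if the arm or the gripper's body presses on something with over 40 N, if the wrist force passes 120 N, or if a joint passes its speed limit or range.

### The arm

A 6-joint arm with a two-finger parallel gripper is mounted at the origin on the work surface. World frame = base frame: x ahead of the robot, y to its left, z up, the work surface at z = 0. Lengths are in mm, angles in rad, forces in N, time in s.
With the tool pointing down it reaches from about 350 to 975 mm from the base axis. Payload 7.1 kg.
Tool frame: the origin (TCP) lies midway between the tips of the shut fingers; the grasp point (between the pads) lies 19 mm behind it (ctrl.hold_point_z is the distance from the TCP to the grasp point, in mm); z points along the fingers, y is the direction in which the jaws open and shut (so a half turn about z gives the same grasp; the last joint's range is limited). The gripper opens to 88 mm and grips with 3 to 60 N. Pads are 20 mm wide; open, the fingers measure 115 mm over their backs; the gripper's body (75 mm by 178 mm) begins 61 mm behind the grasp point.
Start: joints at [-1.133, 0.423, 1.63, -0, 1.089, -0.019], TCP at [275.688, -560.893, 182.675] pointing down, gripper open.
Joint ranges: [-3, 3], [-0.9, 2.11], [0.09, 2.58], [-1.31, 4.45], [0.11, 2.69], [-2.54, 2.54]. Speed limits (rad/s): [2.39, 2.39, 3.01, 3.14, 3.14, 3.14].

### API

Orientations are given as a rotation vector (axis times angle).
In Python, from workcell import ctrl, eyes gives the robot as it stands.
- The arm moves only by the tool move_arm, never from a script. Its argument "deltas" is a list of rows, each a list of 6 numbers: the shift along the tool's x, y, z in mm, then the turn, a rotation vector about the tool's x, y, z in rad. A call has 1 to 5 rows; each row shifts and turns the pose as measured when the row begins, along the tool's axes as they then stand; what a row does not reach is not made up. A row lasts 1/12 s, in which the tool goes at most 41.7 mm and 7.16 degrees, less where a joint would pass 70% of its speed; a pose out of reach is approached as far as the arm can. A call is refused whole if a number of a shift passes 41.7 or a number of a turn 0.125, either way. A call with a gripper value outside its range is refused whole. "hand" is the closure, from -1 (fully open) to 1 (shut), set as the call begins (left out, the last holds). The fingers move at their own pace and stop on an object; the grip force is fixed at half the most. Time passes only in rows, so rows that do not move let the fingers close. It gives the time, the measured TCP pose, the force and the opening at its end, in the units of the state.
- ctrl.get_obs(): the state, without advancing time (a new reading comes with each control period).
- eyes.get_image(name): name is "scene" or "side" or "wrist"; returns a dict with "frame" (400x640x3 uint8, red, green, blue), "range_z" (400x640 float32, mm along the optical axis (not along the pixel's ray), 0 where there is no reading), "fx", "fy", "cx", "cy" (pixels), "D" ([k1, k2, p1, p2, k3] as OpenCV has them; the pictures are not rectified), "cam_to_world" (4x4, takes a point from camera to world coordinates). Camera axes: x right, y down, z forward; pixel columns grow to the right and rows downward; lengths in mm; the calibration is good to about 2 mm. A picture is of the moment at which its call begins.
- ctrl.close_job(): hands the job in, once; it reports no verdict.
The state is a dict: "t": time; "qpos": joint angles; "qvel": joint speeds; "joint_torque": joint torques, N m; "ee_pos": TCP position; "orientation": TCP orientation; "ft_force": force on the tool from outside, world axes, zero at the start; "moment": the same for the moment, N m; "width": finger opening in mm.
Only numpy, scipy, OpenCV 4.12 (cv2) and the standard library are available. Lean on these libraries where they do the work, as an engineer would, in place of code of your own. Each camera call takes 0.05 s, during which the arm holds its last target.

## Working session

There is one attempt and no reset: what is moved stays moved. The work goes in short steps, Python scripts to look and compute and a tool call to move; the robot and the scene stay as the last step left them, time stands still between calls to the robot, and variables do not carry over. Pictures are saved under pics/ and viewed, and the job is handed in when it is done.

Besides the shell and the picture viewer there is one more tool, called after "Emit:" by a JSON object that holds its "name" and its "arguments". move_arm: Moves the arm, as the interface text tells. Its arguments: {"type":"object","properties":{"deltas":{"type":"array"},"hand":{"type":"number"}},"required":["deltas"]}

```bash
ls; mkdir -p pics; python3 - <<'E'
from workcell import ctrl, eyes
import cv2,numpy as np,pickle
o=ctrl.get_obs();print(o)
for n in("scene","side","wrist"):
    im=eyes.get_image(n);pickle.dump(im,open(f"{n}0.pkl","wb"))
    cv2.imwrite(f"pics/{n}0.png",im["frame"][:,:,::-1])
    print(n,im["fx"],im["fy"],im["cx"],im["cy"],im["D"],np.round(im["cam_to_world"],3).tolist())
E
```

```text
pics
{'t': 0.0, 'qpos': array([-1.13300517e+00,  4.23860451e-01,  1.63068338e+00,  1.03383991e-05,
        1.08857278e+00, -1.89961849e-02]), 'qvel': array([-1.37354104e-03,  6.22424448e-04, -4.03329636e-05, -8.64334154e-04,
        4.92592244e-04,  7.92633446e-05]), 'joint_torque': array([-1.48023231e-03, -5.44629729e+01, -2.73663390e+01,  6.43768511e-02,
        2.28561735e-02, -9.52545997e-05]), 'ee_pos': array([ 275.43645993, -560.35508976,  181.89208979]), 'orientation': array([-3.05855758e+00, -7.10952767e-01,  4.83309213e-04]), 'ft_force': array([0.08166776, 0.5644569 , 0.75489254]), 'moment': array([ 0.01574772,  0.01784846, -0.03905854]), 'width': 88.24979869823595}
scene 405.49339396154573 405.49339396154573 318.4758725268837 203.075308229177 [-0.09368221  0.          0.          0.          0.        ] [[-0.063, 0.548, -0.834, 1180.826], [0.998, 0.027, -0.058, 88.337], [-0.009, -0.836, -0.549, 470.808], [0.0, 0.0, 0.0, 1.0]]
side 456.24988524799915 456.24988524799915 321.2616969043311 205.4485013075731 [-0.12001228  0.          0.          0.          0.        ] [[-0.752, -0.411, 0.516, 54.846], [-0.659, 0.445, -0.606, 599.356], [0.02, -0.796, -0.606, 640.951], [0.0, 0.0, 0.0, 1.0]]
wrist 320.9427723882056 320.9427723882056 324.42639749802646 197.98242519995293 [-0.02890005  0.          0.          0.          0.        ] [[0.442, -0.87, -0.221, 335.265], [-0.897, -0.428, -0.108, -532.034], [-0.001, 0.246, -0.969, 383.754], [0.0, 0.0, 0.0, 1.0]]
```

View pics/scene0.png

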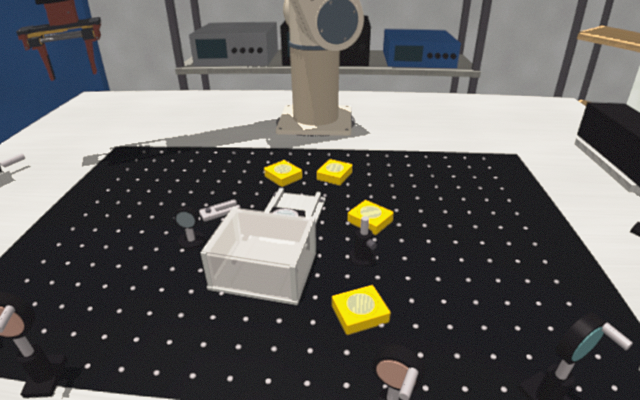

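View pics/side0.png

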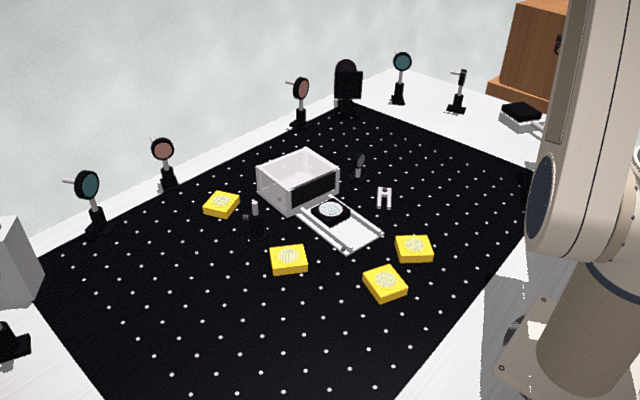

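View pics/wrist0.png

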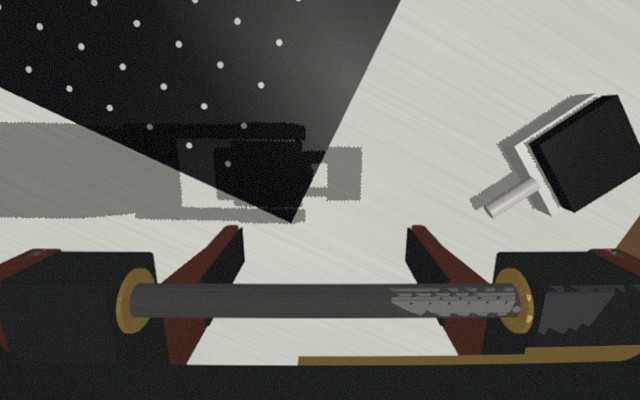

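The scene view shows the clear box at about (262,252), with the lane running toward the base. The side view shows the dark flap at (314,188), the white lane from (320,205) to (365,240), and a black carrier-shaped block at (330,211). The four yellow look-alikes are not the target. I'll enlarge both views to confirm.

```bash
python3 - <<'E'
import cv2,pickle
s=pickle.load(open("side0.pkl","rb"))["frame"][:,:,::-1]
cv2.imwrite("pics/sidecrop.png",cv2.resize(s[140:265,235:405],None,fx=4.7,fy=4.7,interpolation=cv2.INTER_CUBIC))
s=pickle.load(open("scene0.pkl","rb"))["frame"][:,:,::-1]
cv2.imwrite("pics/scenecrop.png",cv2.resize(s[180:305,165:345],None,fx=4.4,fy=4.4,interpolation=cv2.INTER_CUBIC))
E
```

```text
(no output)
```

View pics/sidecrop.png

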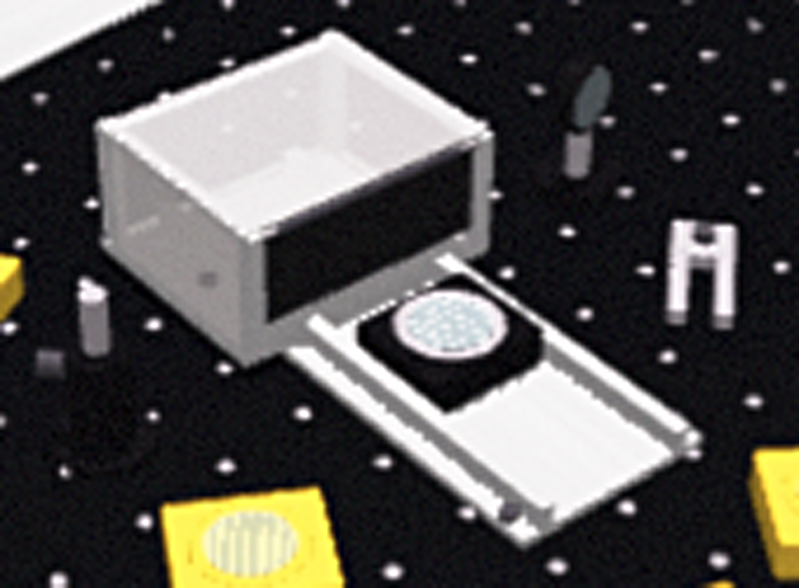

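View pics/scenecrop.png

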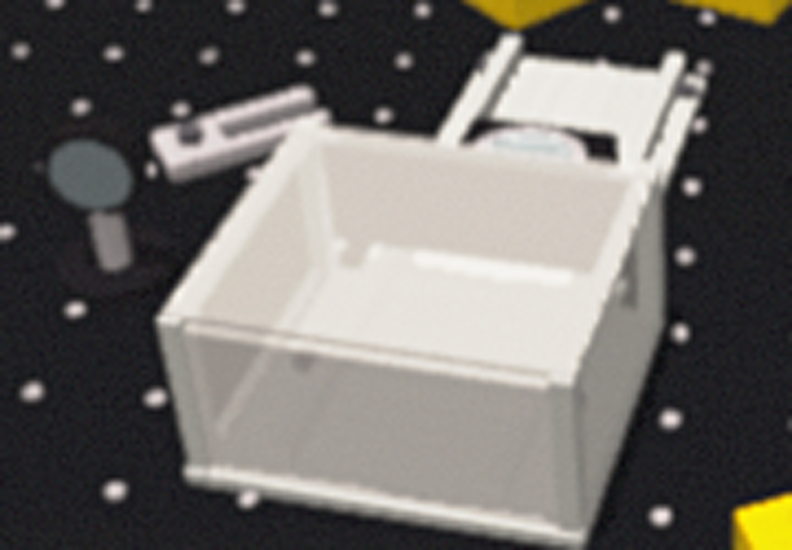

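The black block at side crop (450,345) is the only carrier-shaped thing that is black and in the lane, so it is the carrier. Bystanders: lens mount at (590,120), fork at (700,270), post holder at (95,330), all in the same crop. Next I'll fit the poses from corner pixels.

```bash
cat > h.py <<'E'
import cv2,pickle,numpy as np
from scipy.optimize import least_squares
from scipy.spatial.transform import Rotation as R
def proj(im,P):
    T=np.linalg.inv(im["cam_to_world"]);K=np.array([[im["fx"],0,im["cx"]],[0,im["fy"],im["cy"]],[0,0,1.]])
    return cv2.projectPoints(np.asarray(P,float).reshape(-1,1,3),cv2.Rodrigues(T[:3,:3])[0],T[:3,3],K,np.asarray(im["D"],float))[0].reshape(-1,2)
def cloud(im):
    K=np.array([[im["fx"],0,im["cx"]],[0,im["fy"],im["cy"]],[0,0,1.]])
    h,w=im["range_z"].shape;g=np.stack(np.meshgrid(np.arange(w),np.arange(h)),-1).reshape(-1,1,2).astype(float)
    n=cv2.undistortPoints(g,K,np.asarray(im["D"],float)).reshape(h,w,2);z=im["range_z"][...,None]
    p=np.concatenate([n*z,z],-1);M=im["cam_to_world"];return p@M[:3,:3].T+M[:3,3]
def w(p,L):
    L=np.asarray(L,float);r=R.from_euler('z',p[2]).as_matrix();return L@r.T+[p[0],p[1],0]
E
cat > fit.py <<'E'
from h import *
S=pickle.load(open("side0.pkl","rb"));C=pickle.load(open("scene0.pkl","rb"))
s=[((250,238),(0,73,77)),((490,130),(0,-73,77)),((100,125),(120,73,77)),((333,32),(120,-73,77)),((247,365),(0,75,0)),((103,248),(125,75,0)),((525,547),(-175,55,0)),((693,455),(-175,-55,0)),((693,435),(-175,-41,18)),((268,322),(-2,64,22)),((472,240),(-2,-64,22))]
c=[((160,318),(120,-73,77)),((577,385),(120,73,77)),((300,130),(0,-73,77)),((655,180),(0,73,77)),((187,480),(125,-75,0)),((585,547),(125,75,0)),((510,38),(-175,-41,18)),((677,56),(-175,41,18))]
su=np.array([(235+u/4.7,140+v/4.7) for (u,v),_ in s])-.4;sl=[l for _,l in s]
cu=np.array([(165+u/4.4,180+v/4.4) for (u,v),_ in c])-.4;cl=[l for _,l in c]
def f(p): return np.concatenate([(proj(S,w(p,sl))-su).ravel(),(proj(C,w(p,cl))-cu).ravel()])
r=least_squares(f,[550,0,0],loss='soft_l1');p=r.x;print(p)
print(np.round((proj(S,w(p,sl))-su),1).tolist());print(np.round((proj(C,w(p,cl))-cu),1).tolist())
for im,u,l in((S,su,sl),(C,cu,cl)):
    print(least_squares(lambda p:(proj(im,w(p,l))-u).ravel(),p,loss='soft_l1').x)
pc=cloud(S)
def loc(P): return (P-[p[0],p[1],0])@R.from_euler('z',p[2]).as_matrix()
for n,u,v in(("roof",300,110),("lane",570,420),("carriertop",430,370),("carrier lens",450,325),("flap",370,230),("railR",620,385)):
    x,y=int(235+u/4.7),int(140+v/4.7);print(n,pc[y,x].round(1),loc(pc[y,x]).round(1))
for n,(u,v) in (("-x+y",(447,385)),("-x-y",(546,336)),("+x+y",(357,325))):
    # ray to z=28
    K=np.array([[S["fx"],0,S["cx"]],[0,S["fy"],S["cy"]],[0,0,1.]])
    d=cv2.undistortPoints(np.array([[[235+u/4.7-.4,140+v/4.7-.4]]]),K,np.asarray(S["D"],float)).ravel()
    M=S["cam_to_world"];d=M[:3,:3]@np.r_[d,1];P=M[:3,3]+d*(28-M[2,3])/d[2];print(n,P.round(1),loc(P).round(1))
E
python3 fit.py
```

```text
[ 6.15782113e+02 -3.03751351e+01 -1.56566405e-01]
[[-0.9, -1.1], [-0.8, -0.7], [0.2, -0.6], [0.4, -0.4], [-0.1, 0.3], [-0.2, -0.3], [-0.0, 0.1], [1.9, -2.4], [-1.8, -1.9], [-0.2, 0.3], [-0.2, -2.8]]
[[1.2, -1.0], [-1.0, -2.3], [-0.1, -1.5], [0.3, -2.8], [0.8, 0.5], [-0.2, 0.6], [0.8, -0.4], [-0.2, -0.4]]
[ 6.13407922e+02 -2.85267665e+01 -1.62180191e-01]
[ 6.18270645e+02 -3.02952903e+01 -1.55476913e-01]
roof [682.9 -51.1  76.6] [ 69.5 -10.   76.6]
lane [484.8 -23.    6.8] [-130.6  -13.1    6.8]
carriertop [539.9  13.1  28.5] [-81.7  31.1  28.5]
carrier lens [554.2 -16.9  28.3] [-63.    3.7  28.3]
flap [614.7 -28.   50. ] [-1.4  2.2 50. ]
railR [476.7 -46.6  19.3] [-134.8  -37.7   19.3]
-x+y [526.8  16.2  28. ] [-95.2  32.1  28. ]
-x-y [516.2 -42.5  28. ] [-96.5 -27.5  28. ]
+x+y [586.4  11.   28. ] [-35.4  36.3  28. ]
```

```bash
cat > ref.py <<'E'
from h import *
S=pickle.load(open("side0.pkl","rb"));C=pickle.load(open("scene0.pkl","rb"))
p=np.array([615.8,-30.4,-.1566])
for n,im in(("side",S),("scene",C)):
    pc=cloud(im).reshape(-1,3);ok=(im["range_z"].ravel()>0)
    L=(pc-[p[0],p[1],0])@R.from_euler('z',p[2]).as_matrix()
    m=ok&(abs(L[:,2]-77)<4)&(abs(L[:,0]-60)<90)&(abs(L[:,1])<95)
    r=cv2.minAreaRect(L[m][:,:2].astype(np.float32));print(n,"roof",m.sum(),r, L[m].min(0),L[m].max(0),np.median(L[m],0))
    m=ok&(abs(L[:,0]+90)<95)&(abs(L[:,1])<52)&(L[:,2]>15)&(L[:,2]<21)&(abs(L[:,1])>33)
    for sg in(-1,1):
        q=L[m&(L[:,1]*sg>0)]; 
        if len(q)>5: print("rail",sg,len(q),q.mean(0).round(1),np.polyfit(q[:,0],q[:,1],1).round(3),q[:,0].min())
    m=ok&(L[:,0]>-130)&(L[:,0]<-20)&(abs(L[:,1])<36)&(abs(L[:,2]-28)<2.5)
    q=L[m];print("carrier top",len(q),q.mean(0).round(1),cv2.minAreaRect(q[:,:2].astype(np.float32)) if len(q) else 0, np.percentile(q,[1,99],axis=0).round(1).tolist() if len(q) else 0)
    m=ok&(abs(L[:,0])<300)&(abs(L[:,1])<300)&(L[:,2]>10)&~((abs(L[:,1])<78)&(L[:,0]>-180)&(L[:,0]<130))
    b=np.zeros((120,120),np.uint8);i=((L[m][:,:2]+300)/5).astype(int);b[i[:,0],i[:,1]]=1
    k,lab,st,ce=cv2.connectedComponentsWithStats(cv2.dilate(b,np.ones((3,3),np.uint8)))
    for j in range(1,k):
        z=L[m][lab[i[:,0],i[:,1]]==j]
        if len(z)>8:print(" obj",z[:,:2].min(0).round(),z[:,:2].max(0).round(),"zmax",z[:,2].max().round())
E
python3 ref.py
python3 - <<'E'
from h import *
for n in("side","scene"):
    im=pickle.load(open(n+"0.pkl","rb"));f=im["frame"][:,:,::-1].copy()
    x0,y0=(235,140) if n=="side" else (165,180)
    k=4.6;g=cv2.resize(f[y0:y0+125,x0:x0+170],None,fx=k,fy=k,interpolation=cv2.INTER_CUBIC)
    p=[615.8,-30.4,-.1566]
    for l in([(0,73,77),(0,-73,77),(120,-73,77),(120,73,77),(0,73,77)],[(-175,55,0),(-175,-55,0)],[(-175,37,18),(0,37,18)],[(-175,-37,18),(0,-37,18)],[(-2,64,22),(-2,-64,22)],[(125,75,0),(125,-75,0)]):
        q=(proj(im,w(p,l))-[x0,y0]+.5)*k
        cv2.polylines(g,[q.astype(np.int32)],False,(0,0,255),1)
    cv2.imwrite(f"pics/ov_{n}.png",g)
E
```

```text
side roof 1938 ((57.78081512451172, 0.34754180908203125), (151.25599670410156, 131.71661376953125), 89.86824798583984) [ -8.22885149 -75.25296593  73.01494455] [123.48511775  76.06824114  80.32050241] [53.34960352  5.8594168  76.11107572]
rail -1 170 [-102.8  -40.2   17. ] [-1.3000e-02 -4.1551e+01] -177.05049951576348
rail 1 270 [-88.6  41.6  17.3] [-1.2000e-02  4.0495e+01] -176.21344068496444
carrier top 491 [-63.5   2.7  27.5] ((-62.5191650390625, 1.7417831420898438), (61.66272735595703, 67.72916412353516), 0.5280143618583679) [[-92.2, -31.5, 25.6], [-33.1, 34.6, 29.9]]
 obj [-296. -102.] [-209.  -13.] zmax 25.0
 obj [-300.   22.] [-243.   92.] zmax 25.0
 obj [-160.  116.] [-78. 203.] zmax 26.0
 obj [-119. -170.] [ -55. -112.] zmax 16.0
 obj [-21. 144.] [ 16. 181.] zmax 87.0
 obj [   4. -179.] [  24. -136.] zmax 77.0
 obj [ 78. 129.] [167. 216.] zmax 26.0
 obj [247. 204.] [299. 255.] zmax 133.0
scene roof 4554 ((60.510231018066406, -0.26947021484375), (129.6321258544922, 149.38929748535156), 0.18439999222755432) [ -4.52880994 -75.04116029  73.00255884] [125.50102225  74.3991924   80.53582982] [71.53873497  3.38266339 77.70889918]
rail -1 105 [-126.9  -40.5   17.7] [-1.7000e-02 -4.2622e+01] -172.15693772667305
rail 1 117 [-122.8   41.6   17.8] [-2.2000e-02  3.8911e+01] -173.2011373691091
carrier top 229 [-76.3   1.4  28.3] ((-75.91211700439453, 0.053920745849609375), (67.68425750732422, 27.222871780395508), 89.5879135131836) [[-89.3, -32.2, 26.1], [-63.2, 33.6, 30.3]]
 obj [-291. -105.] [-206.  -17.] zmax 25.0
 obj [-300.   19.] [-238.   92.] zmax 24.0
 obj [-154.  116.] [-73. 202.] zmax 25.0
 obj [-114. -181.] [ -48. -112.] zmax 17.0
 obj [-17. 143.] [ 19. 181.] zmax 87.0
 obj [  -1. -178.] [  42. -134.] zmax 78.0
 obj [ 82. 128.] [167. 215.] zmax 26.0
 obj [258. 201.] [300. 254.] zmax 134.0
```

View pics/ov_side.png

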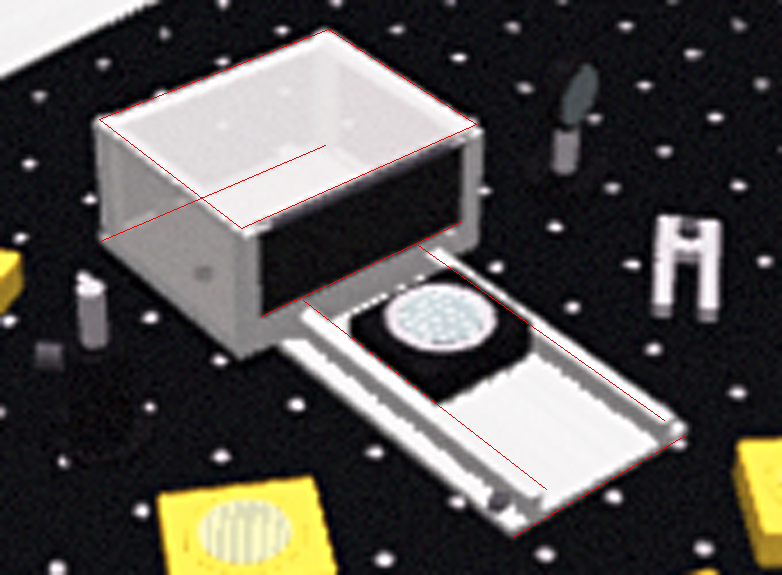

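View pics/ov_scene.png

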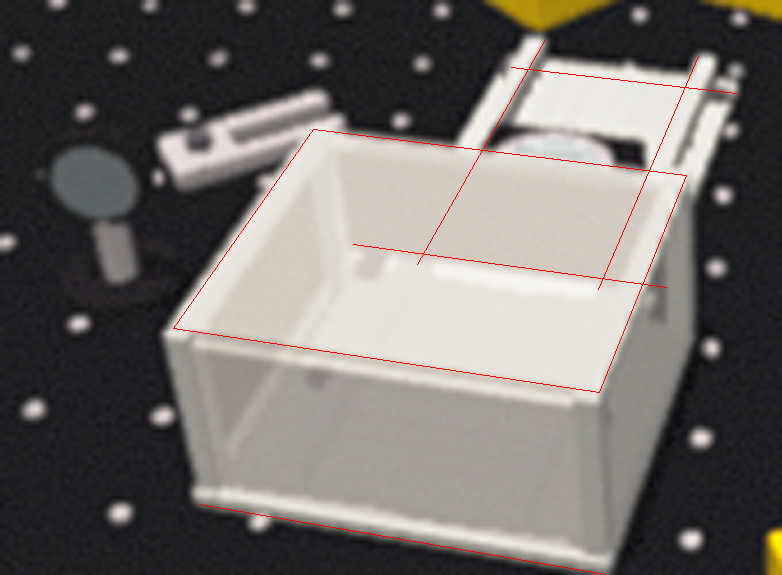

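```bash
cat > plan.py <<'E'
import sys
from h import *
from workcell import ctrl
P=[615.8,-31.0,-.168]
def target(lx,ly,lz,th):
    th=np.radians(th);z=np.array([np.sin(th),0,-np.cos(th)]);
    out=[]
    for s in(1,-1):
        y=np.array([0,s,0.]);x=np.cross(y,z);out.append(R.from_euler('z',P[2])*R.from_matrix(np.stack([x,y,z],1)))
    return w(P,[lx,ly,lz]).ravel(),out
def state():
    o=ctrl.get_obs();r=R.from_rotvec(o["orientation"]);p=np.array(o["ee_pos"])
    l=(p-[P[0],P[1],0])@R.from_euler('z',P[2]).as_matrix();zz=R.from_euler('z',-P[2]).as_matrix()@r.as_matrix()
    print("t",round(o["t"],2),"loc",l.round(1),"lean",np.degrees(np.arctan2(zz[0,2],-zz[2,2])).round(1),"ytool",zz[:,1].round(3),"F",np.round(o["ft_force"],1),"q",np.round(o["qpos"],2),"w",round(o["width"],1))
    return p,r
if __name__=="__main__":
    p,r=state()
    if len(sys.argv)>1:
        lx,ly,lz,th=map(float,sys.argv[1:5]);n=int(sys.argv[5])
        tp,rs=target(lx,ly,lz,th);tr=min(rs,key=lambda a:(r.inv()*a).magnitude())
        d=(r.inv()*tr).as_rotvec();print("rot",d.round(3),"trans",r.inv().apply(tp-p).round(1))
        for i in range(n):
            dd=r.apply(d*0+0);ri=r*R.from_rotvec(d*i/n)
            print([*ri.inv().apply((tp-p)/n).round(1).tolist(),*(d/n).round(3).tolist()])
E
python3 plan.py -135 0 150 40 25
```

```text
t 0.15 loc [-247.  -579.   182.1] lean -0.0 ytool [ 0.585 -0.811 -0.001] F [ 0.3 -0.2 -0.3] q [-1.13  0.42  1.63 -0.    1.09 -0.02] w 88.1
rot [-0.219  0.675  0.598] trans [ 429.5 -404.    32.5]
[17.2, -16.2, 1.3, -0.009, 0.027, 0.024]
[16.7, -16.6, 1.6, -0.009, 0.027, 0.024]
[16.3, -17.0, 1.9, -0.009, 0.027, 0.024]
[15.8, -17.4, 2.2, -0.009, 0.027, 0.024]
[15.3, -17.8, 2.5, -0.009, 0.027, 0.024]
[14.8, -18.2, 2.7, -0.009, 0.027, 0.024]
[14.3, -18.5, 2.9, -0.009, 0.027, 0.024]
[13.8, -18.9, 3.2, -0.009, 0.027, 0.024]
[13.3, -19.3, 3.4, -0.009, 0.027, 0.024]
[12.7, -19.6, 3.5, -0.009, 0.027, 0.024]
[12.1, -19.9, 3.7, -0.009, 0.027, 0.024]
[11.5, -20.2, 3.8, -0.009, 0.027, 0.024]
[10.9, -20.6, 4.0, -0.009, 0.027, 0.024]
[10.3, -20.8, 4.1, -0.009, 0.027, 0.024]
[9.7, -21.1, 4.2, -0.009, 0.027, 0.024]
[9.1, -21.4, 4.2, -0.009, 0.027, 0.024]
[8.5, -21.6, 4.3, -0.009, 0.027, 0.024]
[7.8, -21.9, 4.3, -0.009, 0.027, 0.024]
[7.2, -22.1, 4.3, -0.009, 0.027, 0.024]
[6.5, -22.3, 4.3, -0.009, 0.027, 0.024]
[5.9, -22.5, 4.3, -0.009, 0.027, 0.024]
[5.2, -22.6, 4.2, -0.009, 0.027, 0.024]
[4.6, -22.8, 4.2, -0.009, 0.027, 0.024]
[3.9, -22.9, 4.1, -0.009, 0.027, 0.024]
[3.3, -23.1, 4.0, -0.009, 0.027, 0.024]
```

Emit:
{"name": "move_arm", "arguments": {"deltas": [[17,-16,1,-0.009,0.027,0.024],[17,-17,1,-0.009,0.027,0.024],[16,-17,2,-0.009,0.027,0.024],[16,-17,2,-0.009,0.027,0.024],[15,-18,2,-0.009,0.027,0.024]], "hand": 1}}

```text
t: 0.57
ee_pos: [317.7, -449.9, 175.5]
orientation: [3.078, 0.511, 0.228]
ft_force: [-0.2, -0.4, 0.0]
width: 57.7
```

```bash
python3 plan.py -135 0 150 40 15
```

```text
t 0.57 loc [-223.9 -462.9  175.5] lean 8.2 ytool [ 0.474 -0.88   0.037] F [-0.2 -0.4  0. ] q [-1.06  0.29  1.86  0.17  0.94  0.09] w 57.7
rot [-0.17   0.536  0.472] trans [ 293.1 -366.    53.8]
[19.5, -24.4, 3.6, -0.011, 0.036, 0.031]
[18.6, -25.0, 4.0, -0.011, 0.036, 0.031]
[17.7, -25.7, 4.3, -0.011, 0.036, 0.031]
[16.7, -26.3, 4.7, -0.011, 0.036, 0.031]
[15.7, -26.8, 4.9, -0.011, 0.036, 0.031]
[14.7, -27.4, 5.2, -0.011, 0.036, 0.031]
[13.6, -27.9, 5.4, -0.011, 0.036, 0.031]
[12.5, -28.3, 5.5, -0.011, 0.036, 0.031]
[11.4, -28.8, 5.6, -0.011, 0.036, 0.031]
[10.3, -29.2, 5.7, -0.011, 0.036, 0.031]
[9.2, -29.5, 5.7, -0.011, 0.036, 0.031]
[8.1, -29.9, 5.7, -0.011, 0.036, 0.031]
[6.9, -30.2, 5.6, -0.011, 0.036, 0.031]
[5.8, -30.4, 5.5, -0.011, 0.036, 0.031]
[4.6, -30.7, 5.3, -0.011, 0.036, 0.031]
```

Emit:
{"name": "move_arm", "arguments": {"deltas": [[20,-24,1,-0.011,0.03,0.031],[19,-25,1,-0.011,0.03,0.031],[18,-26,1,-0.011,0.03,0.031],[17,-26,1,-0.011,0.03,0.031],[16,-27,2,-0.011,0.03,0.031]]}}

```text
t: 0.98
ee_pos: [372.2, -297.2, 180.8]
orientation: [3.063, 0.245, 0.48]
ft_force: [0.2, 0.9, -0.1]
width: 24.3
```

```bash
python3 plan.py -135 0 150 40 10
```

```text
t 0.98 loc [-195.7 -303.2  180.8] lean 17.7 ytool [ 0.313 -0.948  0.055] F [ 0.2  0.9 -0.1] q [-0.87  0.11  2.12  0.35  0.73  0.3 ] w 24.3
rot [-0.106  0.379  0.308] trans [ 140.8 -270.1   61.4]
[14.1, -27.0, 6.1, -0.011, 0.038, 0.031]
[13.0, -27.5, 6.4, -0.011, 0.038, 0.031]
[11.9, -27.9, 6.5, -0.011, 0.038, 0.031]
[10.8, -28.4, 6.7, -0.011, 0.038, 0.031]
[9.7, -28.8, 6.8, -0.011, 0.038, 0.031]
[8.5, -29.1, 6.8, -0.011, 0.038, 0.031]
[7.3, -29.4, 6.8, -0.011, 0.038, 0.031]
[6.2, -29.7, 6.7, -0.011, 0.038, 0.031]
[5.0, -29.9, 6.6, -0.011, 0.038, 0.031]
[3.8, -30.1, 6.5, -0.011, 0.038, 0.031]
```

Emit:
{"name": "move_arm", "arguments": {"deltas": [[16,-27,4,-0.011,0.035,0.031],[15,-28,4,-0.011,0.035,0.031],[14,-28,4,-0.011,0.035,0.031],[13,-28,5,-0.011,0.035,0.031],[12,-29,5,-0.011,0.035,0.031]]}}

```text
t: 1.4
ee_pos: [434.6, -145.4, 179.9]
orientation: [2.997, -0.022, 0.766]
ft_force: [0.3, -0.1, -0.7]
width: 0.4
```

```bash
python3 plan.py -120 0 120 40 8
```

```text
t 1.4 loc [-159.5 -143.1  179.9] lean 28.8 ytool [ 0.142 -0.989  0.044] F [ 0.3 -0.1 -0.7] q [-0.49 -0.01  2.33  0.5   0.39  0.68] w 0.4
rot [-0.044  0.193  0.142] trans [  26.2 -138.6   75.9]
[3.3, -17.3, 9.5, -0.006, 0.024, 0.018]
[2.7, -17.4, 9.5, -0.006, 0.024, 0.018]
[2.2, -17.5, 9.4, -0.006, 0.024, 0.018]
[1.7, -17.6, 9.4, -0.006, 0.024, 0.018]
[1.1, -17.7, 9.3, -0.006, 0.024, 0.018]
[0.6, -17.8, 9.2, -0.006, 0.024, 0.018]
[0.0, -17.8, 9.1, -0.006, 0.024, 0.018]
[-0.5, -17.9, 9.0, -0.006, 0.024, 0.018]
```

```bash
cat > kin.py <<'E'
from h import *
Q=[[-1.13300517,.423860451,1.63068338,1e-5,1.08857278,-.019],[-1.06,0.29,1.86,.17,.94,.09],[-.87,.11,2.12,.35,.73,.30],[-.49,-.01,2.33,.50,.39,.68]]
E_=[[275.44,-560.36,181.9],[317.7,-449.9,175.5],[372.2,-297.2,180.8],[434.6,-145.4,179.9]]
def fk(q,k):
    d1,a1,a2,a3,d4,L=k
    r=R.from_euler('z',q[0]);p=r.apply([a1,0,d1]);r=r*R.from_euler('y',q[1]);p=p+r.apply([0,0,a2])
    r=r*R.from_euler('y',q[2]);p=p+r.apply([a3,0,d4]);r=r*R.from_euler('z',q[3])*R.from_euler('y',q[4]);p=p+r.apply([0,0,L]);return p,r*R.from_euler('z',q[5])
f=lambda k:np.concatenate([fk(q,k)[0]-e for q,e in zip(Q,E_)]+[.02*(np.array(k)-[350,0,400,0,400,280])])
k=least_squares(f,[350,0,400,0,400,280]).x
if __name__=="__main__":
    print(k.round(1),f(k)[:12].round(1))
    from plan import target
    lo=np.array([-3,-.9,.09,-1.31,.11,-2.54]);hi=np.array([3,2.11,2.58,4.45,2.69,2.54])
    for th in(30,35,40,45):
      for lx,lz in((-160,60),(-130,80),(-130,16),(-105,60),(-105,16),(-50,16),(0,16),(28,16)):
        tp,rs=target(lx,0,lz,th)
        for ri,tr in enumerate(rs):
          best=None
          for s in([0,.1,2.3,0,.4,.1],[0,.1,2.3,3.14,.4,.1]):
            g=lambda q:np.r_[(fk(q,k)[0]-tp)/100,(fk(q,k)[1].inv()*tr).as_rotvec()]
            o=least_squares(g,np.clip(s,lo+.01,hi-.01),bounds=(lo,hi))
            if best is None or o.cost<best.cost:best=o
          if best.cost<.05: print(th,lx,lz,ri,round(best.cost,5),best.x.round(2))
E
python3 kin.py
```

```text
[286.1 -84.  634.   34.8 528.2 404.9] [-9.4 -8.   0.7 -3.6  2.6 -0.6 -1.6  1.5 -0.9  1.5 -3.6  0.9]
30 -160 60 0 0.00132 [ 0.1   0.23  2.42 -1.31  0.12  1.55]
30 -160 60 1 0.0 [ 0.11  0.24  2.46  4.3   0.15 -0.91]
30 -130 80 0 4e-05 [ 0.08  0.22  2.39 -1.31  0.13  1.53]
30 -130 80 1 4e-05 [ 0.08  0.22  2.39 -1.31  0.13 -1.61]
30 -130 16 0 0.00556 [ 0.07  0.35  2.35 -1.31  0.11  1.53]
30 -130 16 1 0.0 [ 0.09  0.37  2.43  3.78  0.21 -0.4 ]
30 -105 60 0 0.00043 [ 0.06  0.29  2.34 -1.31  0.11  1.51]
30 -105 60 1 1e-05 [ 0.06  0.29  2.37  4.45  0.12 -1.11]
30 -105 16 0 0.00429 [ 0.06  0.38  2.32 -1.31  0.11  1.51]
30 -105 16 1 0.0 [ 0.07  0.39  2.39  3.81  0.19 -0.46]
30 -50 16 0 0.00203 [ 0.04  0.42  2.24 -1.31  0.11  1.49]
30 -50 16 1 0.0 [ 0.03  0.43  2.29  3.98  0.13 -0.66]
30 0 16 0 0.00072 [ 0.02  0.47  2.16 -1.31  0.11  1.48]
30 0 16 1 5e-05 [ 0.02  0.47  2.2   4.28  0.11 -0.98]
30 28 16 0 0.00033 [ 0.01  0.49  2.12 -1.31  0.11  1.47]
30 28 16 1 0.00021 [ 0.01  0.5   2.15  4.45  0.11 -1.15]
35 -160 60 0 0.00945 [ 0.1   0.23  2.42 -1.31  0.13  1.55]
35 -160 60 1 0.0 [ 0.15  0.26  2.
[... 1867 characters left out ...]
 2.54]
45 -130 80 1 0.0 [ 0.19  0.32  2.58  3.62  0.56 -0.16]
45 -130 16 0 0.02354 [0.29 0.42 2.46 4.15 0.45 2.54]
45 -130 16 1 0.00039 [ 0.2   0.51  2.58  3.54  0.72 -0.04]
45 -105 60 0 0.01064 [0.24 0.34 2.45 4.09 0.42 2.54]
45 -105 60 1 0.0 [ 0.15  0.4   2.54  3.54  0.6  -0.11]
45 -105 16 0 0.0212 [0.26 0.44 2.42 4.11 0.44 2.54]
45 -105 16 1 0.0 [ 0.15  0.53  2.55  3.48  0.73 -0.02]
45 -50 16 0 0.01647 [0.19 0.48 2.34 4.05 0.41 2.54]
45 -50 16 1 0.0 [ 0.09  0.54  2.45  3.45  0.64 -0.06]
45 0 16 0 0.01268 [0.14 0.51 2.27 4.   0.39 2.54]
45 0 16 1 0.0 [ 0.05  0.55  2.36  3.43  0.57 -0.09]
45 28 16 0 0.01077 [0.11 0.53 2.23 3.98 0.37 2.54]
45 28 16 1 0.0 [ 0.03  0.57  2.31  3.43  0.53 -0.1 ]
```

```bash
sed -i "s/return p,r\*R.from_euler('z',q\[5\])/return p,r*R.from_euler('z',q[5]+np.pi\/2)/" kin.py; python3 - <<'E'
from kin import *
from workcell import ctrl
o=ctrl.get_obs();print(np.degrees((fk(o["qpos"],k)[1].inv()*R.from_rotvec(o["orientation"])).magnitude()))
E
sed -i 's/(-160,60),(-130,80),(-130,16)/(-150,100),(-130,80)/; s/(30,35,40,45)/(35,40,45)/; s/best.cost<.05/best.cost<.003/; s/3.14,.4,.1\])/3.14,.4,.1],[0,.1,2.3,3.14,.4,-1.5],[0,.1,2.3,3.14,.4,1.5],[0,.1,2.3,0,.4,1.5],[0,.1,2.3,0,.4,-1.5])/' kin.py; python3 kin.py
```

```text
1.9974521011810007e-14
[286.1 -84.  634.   34.8 528.2 404.9] [-9.4 -8.   0.7 -3.6  2.6 -0.6 -1.6  1.5 -0.9  1.5 -3.6  0.9]
35 -150 100 0 0.0 [0.14 0.16 2.48 4.25 0.19 0.73]
35 -150 100 1 0.0 [ 0.14  0.16  2.48  4.25  0.19 -2.41]
35 -130 80 0 0.0 [0.11 0.23 2.46 3.99 0.21 0.97]
35 -130 80 1 0.0 [ 0.11  0.23  2.46  3.99  0.21 -2.17]
35 -105 60 0 0.0 [0.09 0.31 2.43 3.81 0.24 1.13]
35 -105 60 1 0.0 [ 0.09  0.31  2.43  3.81  0.24 -2.01]
35 -105 16 0 0.0 [0.09 0.42 2.45 3.58 0.35 1.37]
35 -105 16 1 0.0 [ 0.09  0.42  2.45  3.58  0.35 -1.78]
35 -50 16 0 0.0 [0.05 0.45 2.35 3.6  0.28 1.31]
35 -50 16 1 0.0 [ 0.05  0.45  2.35  3.6   0.28 -1.83]
35 0 16 0 0.0 [0.02 0.48 2.25 3.64 0.23 1.24]
35 0 16 1 0.0 [ 0.02  0.48  2.25  3.64  0.23 -1.91]
35 28 16 0 0.0 [0.01 0.5  2.2  3.69 0.19 1.18]
35 28 16 1 0.0 [ 0.01  0.5   2.2   3.69  0.19 -1.96]
40 -150 100 0 0.0 [0.18 0.19 2.54 3.86 0.34 1.15]
40 -150 100 1 0.0 [ 0.18  0.19  2.54  3.86  0.34 -1.99]
40 -130 80 0 0.0 [0.15 0.27 2.52 3.72 0.38 1.27]
40 -130 80 1 0.0 [ 0.15  0.27  2.52  3.72  0.38 -1.87]
40 -105 60 0 0.0 [0.12 0.34 2.49 3.62 0.41 1.35]

[... 484 characters left out ...]
23 0.23 2.58 3.8  0.47 1.27]
45 -150 100 1 0.00038 [ 0.23  0.23  2.58  3.8   0.47 -1.88]
45 -130 80 0 0.0 [0.19 0.32 2.58 3.62 0.56 1.42]
45 -130 80 1 0.0 [ 0.19  0.32  2.58  3.62  0.56 -1.73]
45 -105 60 0 0.0 [0.15 0.4  2.54 3.54 0.6  1.46]
45 -105 60 1 0.0 [ 0.15  0.4   2.54  3.54  0.6  -1.68]
45 -105 16 0 0.0 [0.15 0.53 2.55 3.48 0.73 1.55]
45 -105 16 1 0.0 [ 0.15  0.53  2.55  3.48  0.73 -1.6 ]
45 -50 16 0 0.0 [0.09 0.54 2.45 3.45 0.64 1.51]
45 -50 16 1 0.0 [ 0.09  0.54  2.45  3.45  0.64 -1.63]
45 0 16 0 0.0 [0.05 0.55 2.36 3.43 0.57 1.48]
45 0 16 1 0.0 [ 0.05  0.55  2.36  3.43  0.57 -1.66]
45 28 16 0 0.0 [0.03 0.57 2.31 3.43 0.53 1.47]
45 28 16 1 0.0 [ 0.03  0.57  2.31  3.43  0.53 -1.68]
```

```bash
cat > jp.py <<'E'
import sys
from kin import *
from plan import target,state,P
from workcell import ctrl
lo=np.array([-3,-.9,.09,-1.31,.11,-2.54]);hi=np.array([3,2.11,2.58,4.45,2.69,2.54])
def ik(lx,ly,lz,th,s):
    tp,rs=target(lx,ly,lz,th);tr=rs[1]
    return least_squares(lambda q:np.r_[(fk(q,k)[0]-tp)/100,(fk(q,k)[1].inv()*tr).as_rotvec()],s,bounds=(lo,hi))
def rows(qs):
    for a,b in zip(qs[:-1],qs[1:]):
        pa,ra=fk(a,k);pb,rb=fk(b,k);l=(pb-[P[0],P[1],0])@R.from_euler('z',P[2]).as_matrix()
        print([*ra.inv().apply(pb-pa).round(1).tolist(),*(ra.inv()*rb).as_rotvec().round(3).tolist()],"->",l.round(),"q",b.round(2))
if __name__=="__main__":
    state();q0=ctrl.get_obs()["qpos"]
    print("fk err",fk(q0,k)[0]-ctrl.get_obs()["ee_pos"])
    lx,lz,th,q5m,n=[float(a) for a in sys.argv[1:6]]
    o=ik(lx,0,lz,th,np.array([.1,.2,2.4,3.7,.4,-1.9]));q1=o.x;print(o.cost,q1.round(2))
    n=int(n);t=np.linspace(0,1,n+1)[:,None];qs=q0+(q1-q0)*t;qs[:,4]+=(q5m*np.sin(np.pi*t))[:,0]
    rows(qs)
E
python3 jp.py -125 130 42 0.0 30
```

```text
t 1.4 loc [-159.5 -143.1  179.9] lean 28.8 ytool [ 0.142 -0.989  0.044] F [ 0.3 -0.1 -0.7] q [-0.49 -0.01  2.33  0.5   0.39  0.68] w 0.4
fk err [-0.00965836 -2.23680803 -2.55511029]
4.884014412275409e-21 [ 0.15  0.15  2.5   3.93  0.3  -2.1 ]
[10.8, -21.1, 3.5, 0.038, 0.027, -0.003] -> [-151. -123.  179.] q [-0.47 -0.    2.34  0.61  0.38  0.58]
[11.0, -19.7, 3.7, 0.035, 0.028, -0.002] -> [-143. -102.  181.] q [-0.44  0.    2.35  0.73  0.38  0.49]
[11.1, -18.2, 3.8, 0.031, 0.029, -0.001] -> [-135.  -82.  184.] q [-0.42  0.01  2.35  0.84  0.38  0.4 ]
[11.0, -16.6, 3.8, 0.028, 0.03, -0.0] -> [-127.  -63.  187.] q [-0.4   0.01  2.36  0.96  0.37  0.31]
[10.9, -15.1, 3.9, 0.024, 0.03, 0.0] -> [-120.  -46.  191.] q [-0.38  0.02  2.36  1.07  0.37  0.21]
[10.6, -13.5, 3.9, 0.02, 0.03, 0.001] -> [-112.  -31.  196.] q [-0.36  0.02  2.37  1.19  0.37  0.12]
[10.1, -12.0, 3.8, 0.017, 0.029, 0.002] -> [-105.  -17.  200.] q [-0.34  0.03  2.37  1.3   0.37  0.03]
[9.6, -10.5, 3.8, 0.013, 0.028, 0.002] -> [-98.  -5. 205.] q [-0.32  0.03  2.38  1.41  0.36 -0.06]
[8.9, -9.0, 3.7, 0.009, 0.027, 0.003] -> [
[... 1451 characters left out ...]
, -0.021, -0.013, 0.003] -> [-71.  21. 189.] q [ 0.03  0.12  2.47  3.25  0.32 -1.54]
[-10.5, 3.9, 0.2, -0.021, -0.016, 0.002] -> [-77.  17. 180.] q [ 0.05  0.12  2.47  3.36  0.32 -1.63]
[-11.7, 3.8, 0.1, -0.021, -0.019, 0.001] -> [-84.  13. 171.] q [ 0.07  0.13  2.48  3.48  0.31 -1.73]
[-12.9, 3.7, -0.1, -0.02, -0.021, 0.001] -> [-93.   9. 161.] q [ 0.09  0.13  2.49  3.59  0.31 -1.82]
[-14.0, 3.5, -0.2, -0.019, -0.024, 0.0] -> [-102.    6.  151.] q [ 0.11  0.14  2.49  3.71  0.31 -1.91]
[-15.0, 3.2, -0.3, -0.018, -0.026, -0.0] -> [-113.    3.  141.] q [ 0.13  0.14  2.5   3.82  0.31 -2.  ]
[-16.0, 2.8, -0.4, -0.017, -0.029, -0.001] -> [-125.    0.  130.] q [ 0.15  0.15  2.5   3.93  0.3  -2.1 ]
```

Emit:
{"name": "move_arm", "arguments": {"deltas": [[10.8,-21.1,3.5,0.038,0.027,-0.003],[11,-19.7,3.7,0.035,0.028,-0.002],[11.1,-18.2,3.8,0.031,0.029,-0.001],[11,-16.6,3.8,0.028,0.03,0],[10.9,-15.1,3.9,0.024,0.03,0]]}}

```text
t: 1.82
ee_pos: [489.1, -43.8, 193.9]
orientation: [-2.873, -0.054, -0.967]
ft_force: [0.6, -0.3, 0.7]
width: 0.7
```

```bash
python3 jp.py -125 130 42 0.0 26|head -9
```

```text
t 1.82 loc [-122.8  -33.8  193.9] lean 35.9 ytool [ 0.234 -0.968 -0.093] F [ 0.6 -0.3  0.7] q [-0.33  0.02  2.36  1.09  0.35  0.24] w 0.7
fk err [ 8.9235611   2.2097986  -1.16364399]
4.884014412275409e-21 [ 0.15  0.15  2.5   3.93  0.3  -2.1 ]
[8.8, -12.6, 3.5, 0.019, 0.026, 0.002] -> [-108.  -16.  196.] q [-0.32  0.03  2.36  1.19  0.35  0.15]
[8.5, -11.2, 3.5, 0.016, 0.026, 0.002] -> [-102.   -3.  200.] q [-0.3   0.03  2.37  1.3   0.35  0.06]
[8.2, -9.8, 3.4, 0.013, 0.025, 0.003] -> [-97.   8. 204.] q [-0.28  0.04  2.37  1.41  0.35 -0.03]
[7.7, -8.5, 3.3, 0.01, 0.025, 0.003] -> [-91.  18. 208.] q [-0.26  0.04  2.38  1.52  0.35 -0.12]
[7.1, -7.1, 3.2, 0.006, 0.024, 0.004] -> [-86.  26. 212.] q [-0.24  0.05  2.39  1.63  0.34 -0.21]
[6.4, -5.9, 3.1, 0.003, 0.023, 0.004] -> [-81.  33. 215.] q [-0.22  0.05  2.39  1.74  0.34 -0.3 ]
```

Emit:
{"name": "move_arm", "arguments": {"deltas": [[8.8,-12.6,3.5,0.019,0.026,0.002],[8.5,-11.2,3.5,0.016,0.026,0.002],[8.2,-9.8,3.4,0.013,0.025,0.003],[7.7,-8.5,3.3,0.01,0.025,0.003],[7.1,-7.1,3.2,0.006,0.024,0.004]]}}

```text
t: 2.23
ee_pos: [528.1, 10.4, 213.8]
orientation: [-2.737, -0.055, -1.126]
ft_force: [0.1, 0.7, -0.2]
width: 0.4
```

```bash
python3 jp.py -125 130 42 0.0 21|head -9
```

```text
t 2.23 loc [-93.4  26.2 213.8] lean 43.2 ytool [ 0.266 -0.952 -0.153] F [ 0.1  0.7 -0.2] q [-0.22  0.06  2.37  1.65  0.34 -0.21] w 0.4
fk err [16.73245522  2.71525241  1.14880033]
4.884014412275409e-21 [ 0.15  0.15  2.5   3.93  0.3  -2.1 ]
[5.7, -5.8, 2.9, 0.003, 0.022, 0.004] -> [-73.  38. 218.] q [-0.21  0.06  2.38  1.76  0.34 -0.3 ]
[5.0, -4.6, 2.7, 0.0, 0.02, 0.004] -> [-69.  44. 220.] q [-0.19  0.06  2.39  1.87  0.33 -0.39]
[4.2, -3.4, 2.5, -0.003, 0.019, 0.005] -> [-65.  48. 222.] q [-0.17  0.07  2.39  1.97  0.33 -0.48]
[3.3, -2.2, 2.3, -0.005, 0.017, 0.005] -> [-62.  51. 223.] q [-0.15  0.07  2.4   2.08  0.33 -0.57]
[2.3, -1.2, 2.1, -0.008, 0.015, 0.005] -> [-59.  53. 224.] q [-0.13  0.08  2.4   2.19  0.33 -0.66]
[1.3, -0.2, 1.9, -0.01, 0.012, 0.005] -> [-57.  54. 224.] q [-0.12  0.08  2.41  2.3   0.33 -0.75]
```

```bash
python3 - <<'E'
from workcell import ctrl
o=ctrl.get_obs();s=open("kin.py").read()
s=s.replace("[-.49,-.01,2.33,.50,.39,.68]]","[-.49,-.01,2.33,.50,.39,.68],[-.33,.02,2.36,1.09,.35,.24],%s]"%list(map(float,o["qpos"])))
s=s.replace("[434.6,-145.4,179.9]]","[434.6,-145.4,179.9],[489.1,-43.8,193.9],%s]"%list(map(float,o["ee_pos"])))
s=s.replace("[.02*(np.array(k)-[350,0,400,0,400,280])]","[.005*(np.array(k)-[350,0,400,0,400,280])]").replace("f(k)[:12]","f(k)[:18]")
open("kin.py","w").write(s)
from kin import *
print(k,f(k)[:18].round(1))
E
python3 jp.py -125 130 42 0.0 21
```

```text
[384.41774514 -56.67922138 584.64692135  95.82487248 552.65182624
 391.63553764] [-9.3 -8.3  1.9 -5.4  2.1 -0.8 -3.2 -1.3 -2.2 -1.2 -4.9  0.2 -0.2  2.2
 -0.2  2.1  1.5  1.1]
t 2.23 loc [-93.4  26.2 213.8] lean 43.2 ytool [ 0.266 -0.952 -0.153] F [ 0.1  0.7 -0.2] q [-0.22  0.06  2.37  1.65  0.34 -0.21] w 0.4
fk err [2.14058252 1.54228655 1.06668746]
1.348724991098895e-21 [ 0.14  0.21  2.45  3.88  0.31 -2.05]
[5.4, -5.4, 3.2, 0.003, 0.02, 0.004] -> [-87.  35. 217.] q [-0.21  0.06  2.38  1.75  0.34 -0.3 ]
[4.8, -4.2, 3.1, 0.0, 0.019, 0.005] -> [-83.  40. 219.] q [-0.19  0.07  2.38  1.86  0.34 -0.39]
[4.0, -3.1, 2.9, -0.002, 0.018, 0.005] -> [-79.  44. 221.] q [-0.17  0.08  2.38  1.97  0.33 -0.48]
[3.2, -2.1, 2.7, -0.005, 0.016, 0.005] -> [-75.  47. 222.] q [-0.15  0.09  2.39  2.07  0.33 -0.56]
[2.3, -1.1, 2.6, -0.008, 0.014, 0.005] -> [-72.  49. 222.] q [-0.14  0.09  2.39  2.18  0.33 -0.65]
[1.4, -0.2, 2.4, -0.01, 0.012, 0.005] -> [-70.  50. 221.] q [-0.12  0.1   2.39  2.29  0.33 -0.74]
[0.4, 0.7, 2.2, -0.012, 0.01, 0.005] -> [-68.  50. 220.] q [-0.1   0.11  2.4   2.39  0.33 -0.83]
[-0.
[... 701 characters left out ...]
0.7, -0.021, -0.011, 0.002] -> [-78.  26. 183.] q [ 0.04  0.17  2.43  3.24  0.32 -1.53]
[-9.3, 4.7, 0.5, -0.022, -0.014, 0.002] -> [-84.  22. 176.] q [ 0.06  0.18  2.43  3.35  0.32 -1.62]
[-10.4, 4.7, 0.4, -0.022, -0.017, 0.001] -> [-90.  17. 167.] q [ 0.07  0.18  2.43  3.46  0.31 -1.7 ]
[-11.4, 4.6, 0.3, -0.021, -0.019, 0.0] -> [-97.  13. 159.] q [ 0.09  0.19  2.44  3.56  0.31 -1.79]
[-12.4, 4.5, 0.2, -0.021, -0.021, -0.0] -> [-106.    8.  149.] q [ 0.11  0.2   2.44  3.67  0.31 -1.88]
[-13.3, 4.3, 0.1, -0.02, -0.024, -0.001] -> [-115.    4.  140.] q [ 0.13  0.21  2.45  3.78  0.31 -1.97]
[-14.1, 4.1, -0.0, -0.019, -0.026, -0.001] -> [-125.   -0.  130.] q [ 0.14  0.21  2.45  3.88  0.31 -2.05]
```

Emit:
{"name": "move_arm", "arguments": {"deltas": [[5.4,-5.4,3.2,0.003,0.02,0.004],[4.8,-4.2,3.1,0,0.019,0.005],[4,-3.1,2.9,-0.002,0.018,0.005],[3.2,-2.1,2.7,-0.005,0.016,0.005],[2.3,-1.1,2.6,-0.008,0.014,0.005]]}}

```text
t: 2.65
ee_pos: [551.5, 28.9, 221.4]
orientation: [-2.686, -0.001, -1.247]
ft_force: [-0.1, 0.2, 0.7]
width: 0.4
```

Emit:
{"name": "move_arm", "arguments": {"deltas": [[1.4,-0.2,2.4,-0.01,0.012,0.005],[0.4,0.7,2.2,-0.012,0.01,0.005],[-0.6,1.4,2,-0.014,0.007,0.005],[-1.7,2.1,1.8,-0.016,0.005,0.004],[-2.7,2.7,1.6,-0.017,0.002,0.004]]}}

```text
t: 3.07
ee_pos: [557.7, 23.7, 211.1]
orientation: [-2.715, 0.083, -1.314]
ft_force: [-0.1, -0.3, 0.3]
width: 0.4
```

```bash
python3 jp.py -125 130 42 0.0 12
```

```text
t 3.07 loc [-66.4  44.2 211.1] lean 51.0 ytool [ 0.17  -0.976 -0.136] F [-0.1 -0.3  0.3] q [-0.07  0.13  2.41  2.7   0.33 -1.09] w 0.4
fk err [ 1.31559227 -6.13193761  1.24395311]
1.348724991098895e-21 [ 0.14  0.21  2.45  3.88  0.31 -2.05]
[-3.4, 2.7, 1.3, -0.017, -0.0, 0.003] -> [-65.  36. 209.] q [-0.05  0.14  2.41  2.8   0.33 -1.17]
[-4.3, 3.0, 1.1, -0.018, -0.003, 0.003] -> [-66.  33. 204.] q [-0.03  0.15  2.42  2.9   0.33 -1.25]
[-5.3, 3.3, 1.0, -0.019, -0.005, 0.003] -> [-68.  30. 199.] q [-0.01  0.15  2.42  3.    0.33 -1.33]
[-6.3, 3.5, 0.8, -0.019, -0.008, 0.002] -> [-71.  27. 193.] q [ 0.    0.16  2.42  3.1   0.33 -1.41]
[-7.3, 3.6, 0.7, -0.019, -0.01, 0.002] -> [-75.  24. 187.] q [ 0.02  0.17  2.43  3.19  0.32 -1.49]
[-8.2, 3.7, 0.5, -0.019, -0.012, 0.001] -> [-80.  20. 180.] q [ 0.04  0.17  2.43  3.29  0.32 -1.57]
[-9.1, 3.7, 0.4, -0.019, -0.014, 0.001] -> [-85.  16. 173.] q [ 0.06  0.18  2.43  3.39  0.32 -1.65]
[-10.0, 3.7, 0.3, -0.019, -0.017, 0.001] -> [-91.  13. 165.] q [ 0.07  0.19  2.44  3.49  0.32 -1.73]
[-10.9, 3.5, 0.2, -0.019, -0.019, 0.0] -> [-99.   9. 156.] q [ 0.09  0.19  2.44  3.59  0.31 -1.81]
[-11.7, 3.4, 0.1, -0.018, -0.021, -0.0] -> [-107.    6.  148.] q [ 0.11  0.2   2.44  3.69  0.31 -1.89]
[-12.5, 3.2, -0.0, -0.017, -0.023, -0.001] -> [-115.    3.  139.] q [ 0.13  0.21  2.45  3.78  0.31 -1.97]
[-13.2, 2.9, -0.1, -0.016, -0.024, -0.001] -> [-125.   -0.  130.] q [ 0.14  0.21  2.45  3.88  0.31 -2.05]
```

Emit:
{"name": "move_arm", "arguments": {"deltas": [[-3.4,2.7,1.3,-0.017,0,0.003],[-4.3,3,1.1,-0.018,-0.003,0.003],[-5.3,3.3,1,-0.019,-0.005,0.003],[-6.3,3.5,0.8,-0.019,-0.008,0.002],[-7.3,3.6,0.7,-0.019,-0.01,0.002]]}}

```text
t: 3.48
ee_pos: [543.7, 10.2, 184.4]
orientation: [-2.806, 0.167, -1.301]
ft_force: [0.2, -0.2, 0.0]
width: 0.7
```

```bash
python3 plan.py -125 0 90 42 10
```

```text
t 3.48 loc [-78.   28.5 184.4] lean 49.4 ytool [ 0.088 -0.992 -0.085] F [ 0.2 -0.2  0. ] q [ 0.    0.17  2.43  3.16  0.33 -1.47] w 0.7
rot [-0.123 -0.128  0.   ] trans [-102.    32.2   22.1]
[-10.2, 3.2, 2.2, -0.012, -0.013, 0.0]
[-10.2, 3.2, 2.4, -0.012, -0.013, 0.0]
[-10.1, 3.2, 2.5, -0.012, -0.013, 0.0]
[-10.1, 3.1, 2.7, -0.012, -0.013, 0.0]
[-10.1, 3.1, 2.9, -0.012, -0.013, 0.0]
[-10.0, 3.1, 3.1, -0.012, -0.013, 0.0]
[-10.0, 3.0, 3.2, -0.012, -0.013, 0.0]
[-9.9, 3.0, 3.4, -0.012, -0.013, 0.0]
[-9.9, 2.9, 3.5, -0.012, -0.013, 0.0]
[-9.9, 2.9, 3.7, -0.012, -0.013, 0.0]
```

Emit:
{"name": "move_arm", "arguments": {"deltas": [[-10.2,3.2,2.2,-0.012,-0.013,0],[-10.2,3.2,2.4,-0.012,-0.013,0],[-10.1,3.2,2.5,-0.012,-0.013,0],[-10.1,3.1,2.7,-0.012,-0.013,0],[-10.1,3.1,2.9,-0.012,-0.013,0]]}}

```text
t: 3.9
ee_pos: [517.2, -0.2, 136.1]
orientation: [2.88, -0.208, 1.213]
ft_force: [-0.6, 0.2, -0.2]
width: 0.7
```

Emit:
{"name": "move_arm", "arguments": {"deltas": [[-10,3.1,3.1,-0.012,-0.013,0],[-10,3,3.2,-0.012,-0.013,0],[-9.9,3,3.4,-0.012,-0.013,0],[-9.9,2.9,3.5,-0.012,-0.013,0],[-9.9,2.9,3.7,-0.012,-0.013,0]]}}

```text
t: 4.32
ee_pos: [490.5, -10.9, 87.1]
orientation: [2.869, -0.242, 1.089]
ft_force: [-0.2, 0.3, 0.4]
width: 0.6
```

```bash
python3 plan.py -125 0 50 42 6; python3 - <<'E'
from workcell import eyes
import cv2,pickle
for n in("side","scene","wrist"):
    im=eyes.get_image(n);pickle.dump(im,open(n+"1.pkl","wb"))
    f=im["frame"][:,:,::-1]
    if n!="wrist":
        x0,y0=(200,90) if n=="side" else (165,110);f=cv2.resize(f[y0:y0+190,x0:x0+250],None,fx=3,fy=3,interpolation=cv2.INTER_CUBIC)
    cv2.imwrite(f"pics/{n}1.png",f)
E
```

```text
t 4.32 loc [-126.9   -1.1   87.1] lean 41.6 ytool [-0.002 -1.     0.003] F [-0.2  0.3  0.4] q [ 0.07  0.38  2.49  3.5   0.46 -1.72] w 0.6
rot [0.004 0.007 0.001] trans [-23.2  -1.3  29. ]
[-3.9, -0.2, 4.8, 0.001, 0.001, 0.0]
[-3.9, -0.2, 4.8, 0.001, 0.001, 0.0]
[-3.9, -0.2, 4.8, 0.001, 0.001, 0.0]
[-3.9, -0.2, 4.8, 0.001, 0.001, 0.0]
[-3.9, -0.2, 4.8, 0.001, 0.001, 0.0]
[-3.9, -0.2, 4.8, 0.001, 0.001, 0.0]
```

View pics/side1.png

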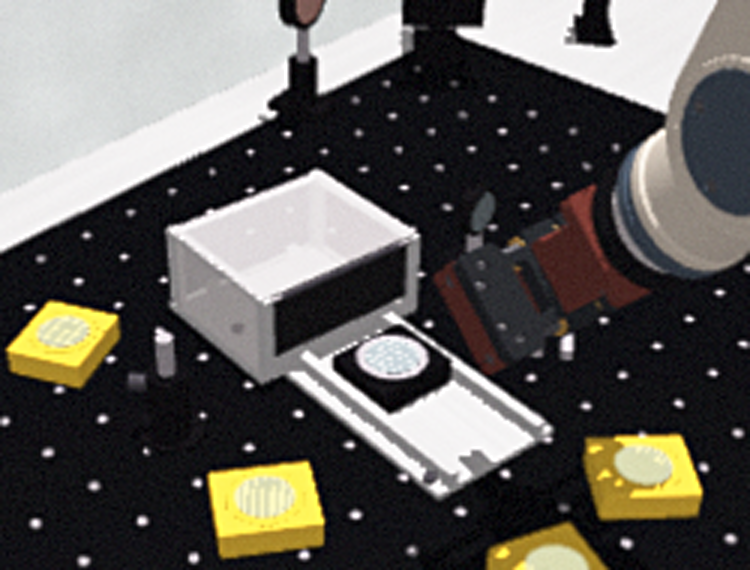

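View pics/wrist1.png

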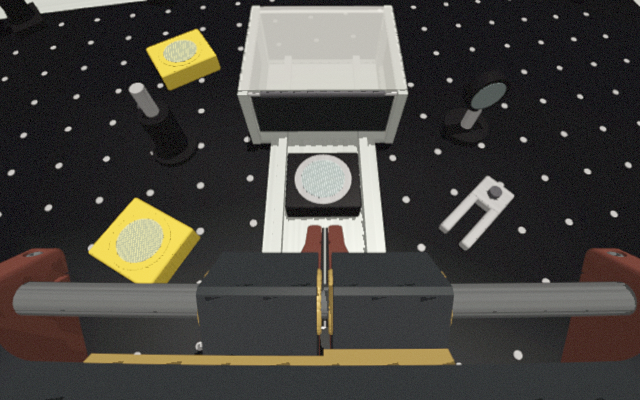

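The wrist view shows the closed fingers at (325,240), centred on the lane (rails at about x = 275 and 378 px). The carrier is ahead at (323,180), and the post holder (165,130), lens mount (470,110) and fork (478,210) are clear on both sides. Next is lowering the fingers behind the carrier.

```bash
python3 plan.py -122 0 16 42 10 | head -4; python3 - <<'E'
from h import *
im=pickle.load(open("wrist1.pkl","rb"));f=im["frame"][:,:,::-1]
g=cv2.resize(f[0:230,225:425],None,fx=3.4,fy=2.6,interpolation=cv2.INTER_CUBIC)
p=[615.8,-31,-.168]
for l in([(0,73,77),(0,-73,77),(120,-73,77),(120,73,77),(0,73,77)],[(-2,64,22),(-2,-64,22)],[(-120,37,18),(0,37,18)],[(-120,-37,18),(0,-37,18)],[(-92.5,-34,28),(-92.5,34,28)],[(-92.5,-34,6),(-92.5,34,6)]):
    q=(proj(im,w(p,l))-[225,0]+.5)*[3.4,2.6]
    cv2.polylines(g,[q.astype(np.int32)],False,(0,0,255),1)
cv2.imwrite("pics/ov_w.png",g)
E
```

```text
t 4.47 loc [-127.1   -0.9   86.8] lean 41.6 ytool [-0.001 -1.     0.003] F [ 0.5 -0.   0.2] q [ 0.07  0.38  2.49  3.5   0.46 -1.72] w 0.5
rot [0.003 0.008 0.001] trans [-43.2  -1.1  56.4]
[-4.3, -0.1, 5.6, 0.0, 0.001, 0.0]
[-4.3, -0.1, 5.6, 0.0, 0.001, 0.0]
```

View pics/ov_w.png

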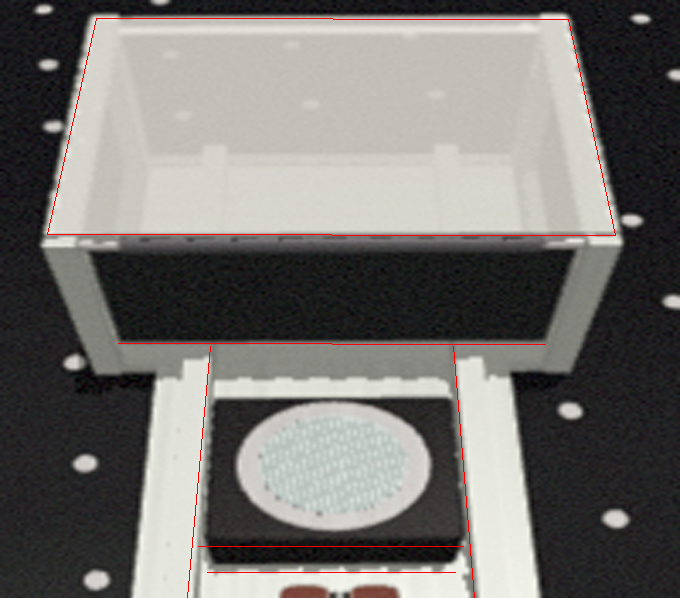

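Emit:
{"name": "move_arm", "arguments": {"deltas": [[-6,0,8,0,0.001,0],[-6,0,8,0,0.001,0],[-6,0,8,0,0.001,0],[-6,0,8,0,0.001,0],[-6,0,8,0,0.001,0]]}}

```text
t: 4.88
ee_pos: [499.4, -10.6, 40.5]
orientation: [2.864, -0.241, 1.114]
ft_force: [0.1, 0.0, 0.1]
width: 0.4
```

```bash
python3 plan.py -115 0 16 42 5
```

```text
t 4.88 loc [-118.2    0.7   40.5] lean 42.5 ytool [ 0.001 -1.    -0.001] F [0.1 0.  0.1] q [ 0.06  0.56  2.49  3.39  0.66 -1.6 ] w 0.4
rot [-0.001 -0.009 -0.   ] trans [-14.2   0.7  20.2]
[-2.8, 0.1, 4.0, -0.0, -0.002, -0.0]
[-2.8, 0.1, 4.1, -0.0, -0.002, -0.0]
[-2.8, 0.1, 4.1, -0.0, -0.002, -0.0]
[-2.8, 0.1, 4.1, -0.0, -0.002, -0.0]
[-2.8, 0.1, 4.1, -0.0, -0.002, -0.0]
```

Emit:
{"name": "move_arm", "arguments": {"deltas": [[-3.4,0,3.4,0,-0.002,0],[-3.4,0,3.4,0,-0.002,0],[-3.4,0,3.4,0,-0.002,0],[-3.4,0,3.4,0,-0.002,0],[-3,0,3,0,-0.002,0]]}}

```text
t: 5.3
ee_pos: [500.1, -10.2, 16.4]
orientation: [2.87, -0.242, 1.104]
ft_force: [0.2, 1.1, -0.2]
width: 0.4
```

```bash
python3 plan.py -98 0 15.5 42 5; python3 - <<'E'
from workcell import eyes
import cv2,pickle
for n in("side",):
    im=eyes.get_image(n);pickle.dump(im,open(n+"2.pkl","wb"))
    f=im["frame"][:,:,::-1]
    x0,y0=(260,150);f=cv2.resize(f[y0:y0+115,x0:x0+150],None,fx=5,fy=5,interpolation=cv2.INTER_CUBIC)
    cv2.imwrite(f"pics/{n}2.png",f)
E
```

```text
t 5.3 loc [-117.5    1.2   16.4] lean 42.1 ytool [ 0.001 -1.    -0.003] F [ 0.2  1.1 -0.2] q [ 0.06  0.65  2.48  3.37  0.72 -1.57] w 0.4
rot [-0.003 -0.001 -0.001] trans [13.9  1.2 13.8]
[2.8, 0.2, 2.8, -0.001, -0.0, -0.0]
[2.8, 0.2, 2.8, -0.001, -0.0, -0.0]
[2.8, 0.2, 2.8, -0.001, -0.0, -0.0]
[2.8, 0.2, 2.8, -0.001, -0.0, -0.0]
[2.8, 0.2, 2.8, -0.001, -0.0, -0.0]
```

View pics/side2.png

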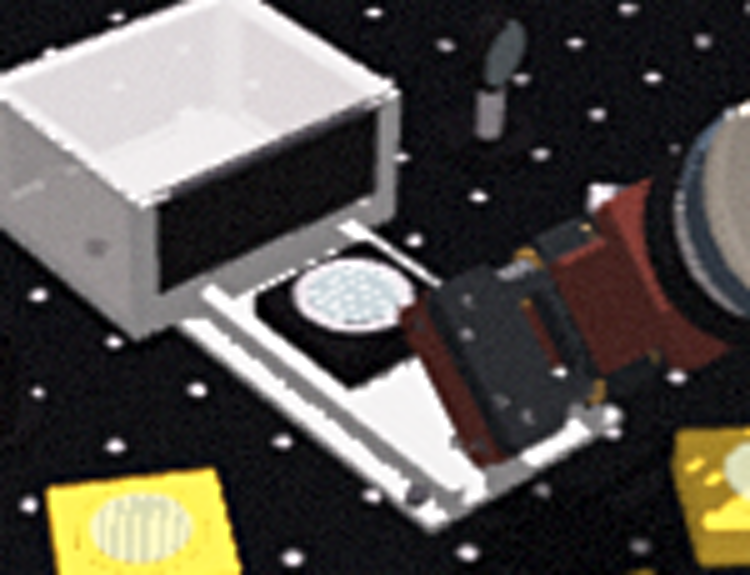

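The fingertips are behind the carrier inside the lane at loc (-117, 1, 16), with no force reading. Starting a slow push.

Emit:
{"name": "move_arm", "arguments": {"deltas": [[2.7,0.2,2.9,0,0,0],[2.7,0.2,2.9,0,0,0],[2.7,0.2,2.7,0,0,0],[2.7,0.2,2.5,0,0,0],[2.7,0.2,2.5,0,0,0]]}}

```text
t: 5.77
ee_pos: [519.9, -14.6, 14.9]
orientation: [2.87, -0.241, 1.102]
ft_force: [0.3, -0.2, 0.0]
width: 0.5
```

```bash
python3 plan.py -80 0 15.5 42 5
```

```text
t 5.77 loc [-97.3   0.2  14.9] lean 42.0 ytool [ 0.001 -1.    -0.002] F [ 0.3 -0.2  0. ] q [ 0.04  0.64  2.44  3.36  0.67 -1.59] w 0.5
rot [-0.003 -0.    -0.001] trans [13.2  0.2 11.1]
[2.6, 0.0, 2.2, -0.001, -0.0, -0.0]
[2.6, 0.0, 2.2, -0.001, -0.0, -0.0]
[2.6, 0.0, 2.2, -0.001, -0.0, -0.0]
[2.6, 0.0, 2.2, -0.001, -0.0, -0.0]
[2.6, 0.0, 2.2, -0.001, -0.0, -0.0]
```

Emit:
{"name": "move_arm", "arguments": {"deltas": [[3.1,0,2.6,0,0,0],[3.1,0,2.6,0,0,0],[3.1,0,2.6,0,0,0],[3.1,0,2.6,0,0,0],[3.1,0,2.6,0,0,0]]}}

```text
t: 6.18
ee_pos: [542.8, -18.5, 16.7]
orientation: [2.869, -0.242, 1.105]
ft_force: [0.2, 0.0, 0.5]
width: 0.3
```

```bash
python3 plan.py -55 0 15.5 42 5
```

```text
t 6.18 loc [-74.    0.1  16.7] lean 42.1 ytool [ 0.001 -1.    -0.003] F [0.2 0.  0.5] q [ 0.03  0.63  2.39  3.36  0.62 -1.6 ] w 0.3
rot [-0.003 -0.002 -0.001] trans [13.3  0.1 13.6]
[2.7, 0.0, 2.7, -0.001, -0.0, -0.0]
[2.7, 0.0, 2.7, -0.001, -0.0, -0.0]
[2.7, 0.0, 2.7, -0.001, -0.0, -0.0]
[2.7, 0.0, 2.7, -0.001, -0.0, -0.0]
[2.7, 0.0, 2.7, -0.001, -0.0, -0.0]
```

Emit:
{"name": "move_arm", "arguments": {"deltas": [[2.8,0,2.8,0,0,0],[2.8,0,2.8,0,0,0],[2.9,0,2.8,0,0,0],[2.9,0,2.7,0,0,0],[2.9,0,2.7,0,0,0]]}}

```text
t: 6.6
ee_pos: [564.6, -22.2, 16.0]
orientation: [2.869, -0.242, 1.105]
ft_force: [-0.0, -0.3, -0.4]
width: 0.1
```

```bash
cat > look.py <<'E'
import sys
from workcell import eyes
import cv2,pickle
t=sys.argv[1]
im=eyes.get_image("wrist");pickle.dump(im,open("wrist%s.pkl"%t,"wb"));f=im["frame"][:,:,::-1]
im=eyes.get_image("side");pickle.dump(im,open("side%s.pkl"%t,"wb"));g=im["frame"][:,:,::-1]
a=cv2.resize(f[0:250,200:450],(400,400),interpolation=cv2.INTER_CUBIC);b=cv2.resize(g[140:260,250:370],(400,400),interpolation=cv2.INTER_CUBIC)
cv2.imwrite("pics/l%s.png"%t,cv2.hconcat([a,b]))
E
python3 look.py a; python3 plan.py -30 0 15.5 42 5
```

```text
t 6.7 loc [-51.4   0.2  16.3] lean 42.2 ytool [ 0.001 -1.    -0.003] F [-0.6  0.3 -0.1] q [ 0.01  0.63  2.35  3.36  0.58 -1.62] w 0.7
rot [-0.003 -0.003 -0.001] trans [15.3  0.2 15. ]
[3.1, 0.0, 3.0, -0.001, -0.001, -0.0]
[3.1, 0.0, 3.0, -0.001, -0.001, -0.0]
[3.1, 0.0, 3.0, -0.001, -0.001, -0.0]
[3.1, 0.0, 3.0, -0.001, -0.001, -0.0]
[3.1, 0.0, 3.0, -0.001, -0.001, -0.0]
```

View pics/la.png

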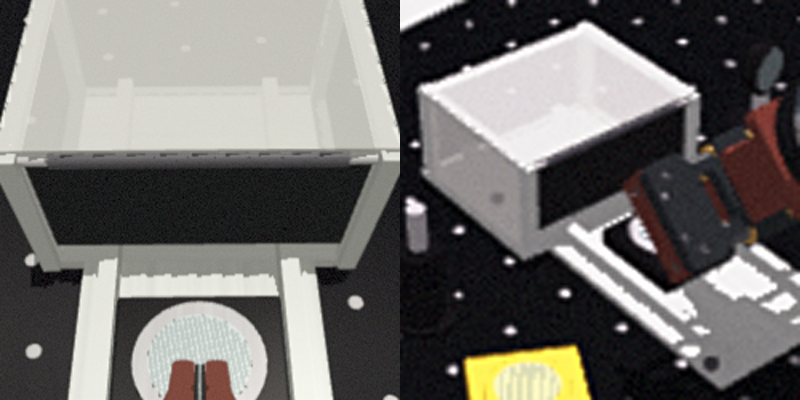

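```bash
cat > ray.py <<'E'
from h import *
P=[615.8,-31,-.168]
def ray(im,u,v,z):
    K=np.array([[im["fx"],0,im["cx"]],[0,im["fy"],im["cy"]],[0,0,1.]])
    d=cv2.undistortPoints(np.array([[[u,v]]],float),K,np.asarray(im["D"],float)).ravel();M=im["cam_to_world"];d=M[:3,:3]@np.r_[d,1]
    X=M[:3,3]+d*(z-M[2,3])/d[2];return ((X-[P[0],P[1],0])@R.from_euler('z',P[2]).as_matrix()).round(1)
def depth(im,u,v): return ((cloud(im)[v,u]-[P[0],P[1],0])@R.from_euler('z',P[2]).as_matrix()).round(1)
E
python3 - <<'E'
from ray import *
im=pickle.load(open("wristaX.pkl".replace("X",""),"rb"))
print("front edge",ray(im,325,185.6,28))
print("flap lower",ray(im,325,152.5,22))
for u,v in((285,210),(325,190),(325,205),(325,175),(310,235),(340,245)):print((u,v),depth(im,u,v))
f=im["frame"][:,:,::-1];cv2.imwrite("pics/wa.png",cv2.resize(f[140:400,220:430],None,fx=2.3,fy=2.3))
E
```

```text
front edge [-32.3  -1.2  28. ]
flap lower [-1.3 -1.2 22. ]
(285, 210) [-50.   24.1  27.8]
(325, 190) [-35.9  -1.2  28.4]
(325, 205) [-46.7  -1.2  28.4]
(325, 175) [-10.7  -1.1   6.5]
(310, 235) [-81.5   6.   65.4]
(340, 245) [-89.5  -8.   73.8]
```

View pics/wa.png

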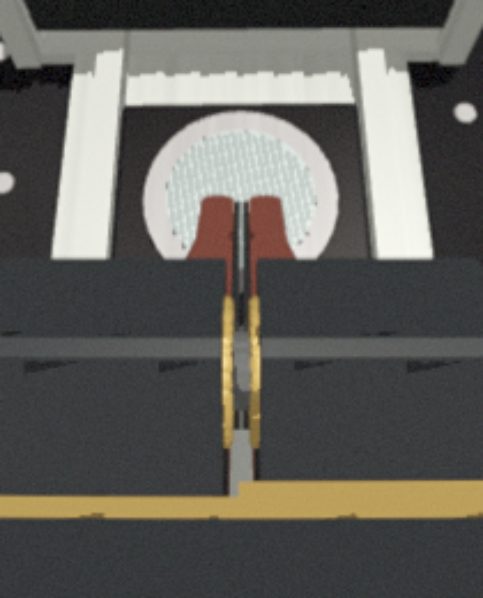

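```bash
python3 - <<'E'
from ray import *
from workcell import ctrl
im=pickle.load(open("wrista.pkl","rb"))
o=ctrl.get_obs();r=R.from_rotvec(o["orientation"]).as_matrix();p=o["ee_pos"]
for d in(0,19,40,60,80,100):print(d,proj(im,p-r[:,2]*d).round(0).tolist(), (p-r[:,2]*d).round(0))
print("cam",im["cam_to_world"][:3,3],"in tool",(r.T@(im["cam_to_world"][:3,3]-p)).round())
for v in range(222,262,4):print(v,[depth(im,u,v).tolist() for u in(312,)])
im=pickle.load(open("sidea.pkl","rb"))
print("side",proj(im,p),depth(im,*proj(im,p)[0].astype(int)))
E
```

```text
0 [[323.0, 220.0]] [565. -22.  16.]
19 [[323.0, 229.0]] [553. -20.  30.]
40 [[323.0, 243.0]] [539. -18.  46.]
60 [[322.0, 258.0]] [525. -16.  61.]
80 [[322.0, 279.0]] [512. -13.  76.]
100 [[322.0, 306.0]] [499. -11.  90.]
cam [479.43365206  -9.44606607 210.62977079] in tool [  66.    1. -202.]
222 [[-58.7, 6.8, 28.9]]
226 [[-72.7, 5.5, 55.7]]
230 [[-77.0, 5.2, 60.7]]
234 [[-80.5, 5.1, 64.1]]
238 [[-84.3, 4.8, 68.6]]
242 [[-87.3, 4.6, 71.7]]
246 [[-90.4, 4.5, 74.8]]
250 [[-93.5, 4.3, 78.7]]
254 [[-112.7, 1.9, 132.3]]
258 [[-114.3, 1.8, 134.1]]
side [[327.63671762 210.15562621]] [-144.3   82.4  113. ]
```

```bash
python3 - <<'E'
from ray import *
from workcell import ctrl
o=ctrl.get_obs();r=R.from_rotvec(o["orientation"]).as_matrix();p=o["ee_pos"]
for n in("side","wrist"):
    im=pickle.load(open(n+"a.pkl","rb"));pc=cloud(im);T=(pc-p)@r
    m=(im["range_z"]>0)&(abs(T[...,0])<60)&(abs(T[...,1])<110)&(T[...,2]<30)&(T[...,2]>-220)&(pc[...,2]>32)
    loc=(pc-[P[0],P[1],0])@R.from_euler('z',P[2]).as_matrix();m&=loc[...,0]<-10
    t=T[m];h,e=np.histogram(t[:,2],bins=np.arange(-200,20,10))
    for a,b in zip(h,e):
        s=t[(t[:,2]>=b)&(t[:,2]<b+10)]
        if len(s):print(n,int(b),a,"x",s[:,0].min().round(),s[:,0].max().round(),"y",s[:,1].min().round(),s[:,1].max().round())
im0=pickle.load(open("wrist0.pkl","rb"));r0=R.from_rotvec([-3.05855758,-.710952767,.000483]).as_matrix();p0=np.array([275.436,-560.355,181.89])
T=(cloud(im0)-p0)@r0
f=im0["frame"]
for u,v in((180,355),(235,232),(415,232),(460,345),(200,260)):print((u,v),T[v,u].round(),f[v,u])
print("cam in tool0",(r0.T@(im0["cam_to_world"][:3,3]-p0)).round())
E
```

```text
side -200 74 x -32.0 18.0 y -43.0 -38.0
side -190 68 x -20.0 18.0 y -43.0 -39.0
side -180 89 x -23.0 21.0 y -43.0 -20.0
side -170 671 x -34.0 32.0 y -91.0 -13.0
side -160 127 x -34.0 31.0 y -91.0 -45.0
side -150 192 x -34.0 32.0 y -89.0 20.0
side -140 78 x -34.0 32.0 y -83.0 2.0
side -130 110 x -34.0 32.0 y -83.0 -26.0
side -120 13 x -14.0 9.0 y -28.0 -25.0
side -100 5 x -10.0 8.0 y -15.0 -12.0
wrist -170 3486 x 21.0 24.0 y -53.0 54.0
wrist -160 19806 x 20.0 26.0 y -61.0 61.0
wrist -150 22344 x 11.0 34.0 y -73.0 75.0
wrist -140 22865 x 2.0 33.0 y -79.0 80.0
wrist -130 6452 x -6.0 33.0 y -80.0 82.0
wrist -120 40 x -7.0 23.0 y -73.0 76.0
wrist -100 91 x -11.0 11.0 y -1.0 4.0
wrist -90 137 x 9.0 11.0 y -2.0 4.0
wrist -80 296 x -7.0 11.0 y -9.0 11.0
wrist -70 401 x -8.0 11.0 y -9.0 11.0
wrist -60 284 x 6.0 11.0 y -8.0 10.0
wrist -50 218 x 9.0 11.0 y -8.0 10.0
wrist -40 4 x 10.0 11.0 y -6.0 5.0
(180, 355) [  -6.  -44. -118.] [66 35 31]
(235, 232) [  9. -45. -49.] [63 37 29]
(415, 232) [ 10.  46. -50.] [66 34 29]
(460, 345) [  -7.   46. -111.] [67 39 34]
(200, 260) [ 11. -49. -85.] [68 38 30]
cam in tool0 [  66.    1. -202.]
```

```bash
python3 - <<'E'
from ray import *
from workcell import ctrl
print("hold",ctrl.hold_point_z,[a for a in dir(ctrl) if a[0]!='_'])
im0=pickle.load(open("wrist0.pkl","rb"));r0=R.from_rotvec([-3.05855758,-.710952767,.000483]).as_matrix();p0=np.array([275.436,-560.355,181.89])
for im,r,p in((im0,r0,p0),(pickle.load(open("wrista.pkl","rb")),R.from_rotvec(ctrl.get_obs()["orientation"]).as_matrix(),ctrl.get_obs()["ee_pos"]),):
    T=(cloud(im)-p)@r;f=im["frame"].astype(int)
    m=(f[...,0]>f[...,1]+18)&(f[...,0]<110)&(T[...,2]>-110)&(T[...,2]<-20)&(abs(T[...,0])<15)
    t=T[m];print(len(t),np.percentile(t[:,2],[90,97,99,99.7,100]).round(1)); q=t[t[:,2]>-60];print("x",np.percentile(q[:,0],[5,50,95]).round(1),"y",q[:,1].min().round(1),q[:,1].max().round(1))
im=pickle.load(open("scene1.pkl","rb"));f=im["frame"][:,:,::-1];cv2.imwrite("pics/s1.png",cv2.resize(f[120:260,180:380],None,fx=4,fy=4))
E
```

```text
hold 18.700000000000003 ['Unreachable', 'close_job', 'get_obs', 'hold_point_z']
3338 [-58.  -47.9 -44.5 -43.2 -41.5]
x [ 9.4 10.7 11. ] y -51.4 52.9
82 [-53.1 -52.5 -52.  -52.  -52. ]
x [ 6.9  8.7 10.2] y -0.7 2.8
```

View pics/s1.png

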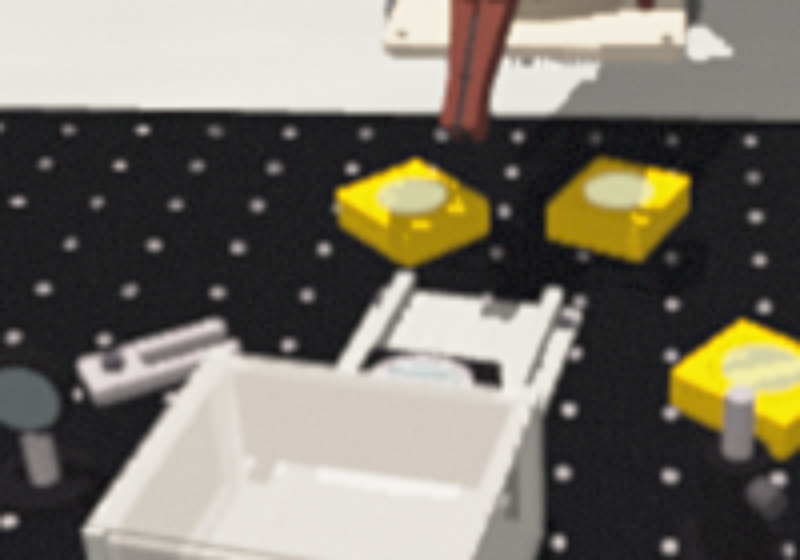

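```bash
python3 - <<'E'
from ray import *
im=pickle.load(open("scene1.pkl","rb"));p=np.array([490.3,-10.7,86.8]);r=R.from_rotvec([2.869,-.242,1.089]).as_matrix()
for d in(0,35,40,45,50,55):
    print(d,[proj(im,p-r[:,2]*d+r[:,0]*x).round(1).tolist() for x in(-10,0,10)], [((proj(im,p-r[:,2]*d+r[:,0]*x)[0]-[180,120]+.5)*4).round().tolist() for x in(-10,0,10)])
E
```

```text
0 [[[293.3, 173.5]], [[292.0, 172.3]], [[290.8, 171.2]]] [[455.0, 216.0], [450.0, 211.0], [445.0, 207.0]]
35 [[[296.0, 156.4]], [[294.9, 155.1]], [[293.7, 153.7]]] [[466.0, 148.0], [461.0, 142.0], [457.0, 137.0]]
40 [[[296.4, 154.0]], [[295.3, 152.7]], [[294.1, 151.2]]] [[468.0, 138.0], [463.0, 133.0], [458.0, 127.0]]
45 [[[296.8, 151.6]], [[295.7, 150.2]], [[294.5, 148.8]]] [[469.0, 128.0], [465.0, 123.0], [460.0, 117.0]]
50 [[[297.2, 149.2]], [[296.1, 147.8]], [[294.9, 146.3]]] [[471.0, 119.0], [466.0, 113.0], [462.0, 107.0]]
55 [[[297.6, 146.8]], [[296.5, 145.4]], [[295.3, 143.9]]] [[472.0, 109.0], [468.0, 103.0], [463.0, 97.0]]
```

Finding: the carrier hasn't moved, with its front edge still at x = -32. The wrist, side and scene views all show the real fingertips about 41 mm short of the reported TCP along the tool axis. That puts the tips at about z = 47, above the carrier, and nothing has been touched. I'll correct for this with a tip offset, back up and go down again.

```bash
python3 - <<'E'
s=open("plan.py").read()
s=s.replace("p=np.array(o[\"ee_pos\"])","p=np.array(o[\"ee_pos\"])-41*r.as_matrix()[:,2]")
open("plan.py","w").write(s)
E
python3 plan.py -120 0 55 42 5
```

```text
t 6.7 loc [-78.9   0.   46.7] lean 42.2 ytool [ 0.001 -1.    -0.003] F [-0.6  0.3 -0.1] q [ 0.01  0.63  2.35  3.36  0.58 -1.62] w 0.7
rot [-0.003 -0.003 -0.001] trans [-24.8  -0.  -33.7]
[-5.0, -0.0, -6.7, -0.001, -0.001, -0.0]
[-5.0, -0.0, -6.7, -0.001, -0.001, -0.0]
[-5.0, 0.0, -6.7, -0.001, -0.001, -0.0]
[-5.0, 0.0, -6.7, -0.001, -0.001, -0.0]
[-5.0, 0.0, -6.7, -0.001, -0.001, -0.0]
```

Emit:
{"name": "move_arm", "arguments": {"deltas": [[-5,0,-7,0,0,0],[-5,0,-7,0,0,0],[-5,0,-7,0,0,0],[-5,0,-7,0,0,0],[-5,0,-7,0,0,0]]}}

```text
t: 7.12
ee_pos: [519.8, -15.0, 26.1]
orientation: [2.869, -0.242, 1.106]
ft_force: [0.3, -0.6, -0.3]
width: 0.3
```

```bash
python3 plan.py -116 0 24 42 5; python3 look.py b; python3 - <<'E'
from ray import *
im=pickle.load(open("sideb.pkl","rb"));f=im["frame"][:,:,::-1];cv2.imwrite("pics/sb.png",cv2.resize(f[140:270,270:430],None,fx=4.5,fy=4.5))
E
```

```text
t 7.12 loc [-124.9   -0.4   56.4] lean 42.2 ytool [ 0.    -1.    -0.003] F [ 0.3 -0.6 -0.3] q [ 0.04  0.61  2.44  3.37  0.64 -1.6 ] w 0.3
rot [-0.002 -0.003 -0.002] trans [-15.2  -0.3  30. ]
[-3.0, -0.1, 6.0, -0.0, -0.001, -0.0]
[-3.0, -0.1, 6.0, -0.0, -0.001, -0.0]
[-3.0, -0.1, 6.0, -0.0, -0.001, -0.0]
[-3.0, -0.1, 6.0, -0.0, -0.001, -0.0]
[-3.0, -0.1, 6.0, -0.0, -0.001, -0.0]
```

View pics/lb.png

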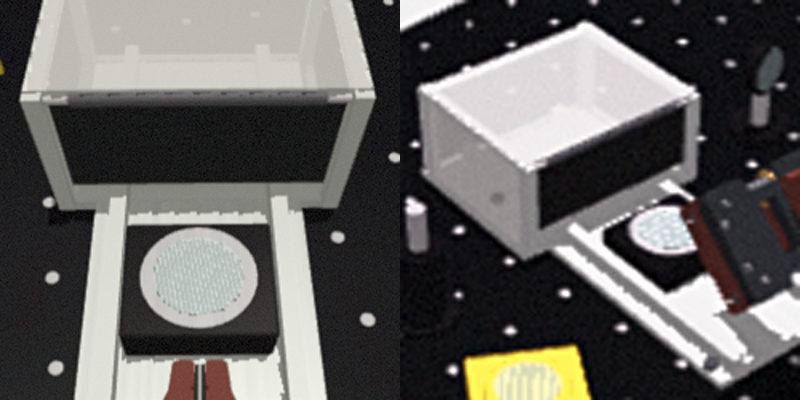

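The carrier is still in place, and the tips (left image, (198,365)) are behind its back face. Going down.

Emit:
{"name": "move_arm", "arguments": {"deltas": [[-3.2,0,6,0,0,0],[-3.2,0,6,0,0,0],[-3.2,0,6,0,0,0],[-3.2,0,6,0,0,0],[-3.2,0,6,0,0,0]]}}

```text
t: 7.63
ee_pos: [529.4, -15.8, -8.8]
orientation: [2.868, -0.241, 1.109]
ft_force: [0.2, 0.0, -1.0]
width: 0.3
```

```bash
python3 plan.py -112 0 16 42 5; python3 look.py c; python3 - <<'E'
from ray import *
from workcell import ctrl
o=ctrl.get_obs();r=R.from_rotvec(o["orientation"]).as_matrix();p=o["ee_pos"]
im=pickle.load(open("wristc.pkl","rb"));f=im["frame"][:,:,::-1];cv2.imwrite("pics/wc.png",cv2.resize(f[130:260,250:400],None,fx=5,fy=4))
for d in(38,41,44):print(d,[((proj(im,p-r[:,2]*d+r[:,0]*x)[0]-[250,130]+.5)*[5,4]).round().tolist() for x in(-10,10)])
E
```

```text
t 7.63 loc [-115.3    0.4   21.5] lean 42.3 ytool [ 0.002 -1.    -0.003] F [ 0.2  0.  -1. ] q [ 0.03  0.72  2.41  3.34  0.73 -1.57] w 0.3
rot [-0.004 -0.005 -0.001] trans [-1.3  0.4  6.3]
[-0.3, 0.1, 1.3, -0.001, -0.001, -0.0]
[-0.3, 0.1, 1.3, -0.001, -0.001, -0.0]
[-0.3, 0.1, 1.3, -0.001, -0.001, -0.0]
[-0.2, 0.1, 1.3, -0.001, -0.001, -0.0]
[-0.2, 0.1, 1.3, -0.001, -0.001, -0.0]
38 [[367.0, 522.0], [367.0, 386.0]]
41 [[367.0, 531.0], [367.0, 393.0]]
44 [[367.0, 541.0], [367.0, 401.0]]
```

View pics/wc.png

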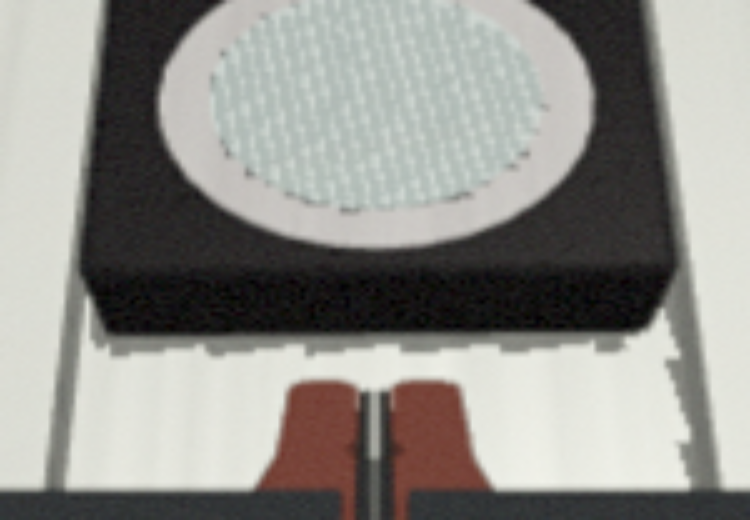

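```bash
sed -i 's/-41\*r/-38.5*r/' plan.py; python3 plan.py -103 0 16.5 42 5
```

```text
t 7.73 loc [-114.     0.3   19.1] lean 42.2 ytool [ 0.001 -1.    -0.003] F [ 0.4  0.  -0.2] q [ 0.03  0.72  2.41  3.34  0.73 -1.57] w 0.2
rot [-0.003 -0.003 -0.001] trans [6.4 0.3 9.3]
[1.3, 0.1, 1.9, -0.001, -0.001, -0.0]
[1.3, 0.1, 1.9, -0.001, -0.001, -0.0]
[1.3, 0.1, 1.9, -0.001, -0.001, -0.0]
[1.3, 0.1, 1.9, -0.001, -0.001, -0.0]
[1.3, 0.1, 1.9, -0.001, -0.001, -0.0]
```

Emit:
{"name": "move_arm", "arguments": {"deltas": [[1.3,0,1.9,0,0,0],[1.3,0,1.9,0,0,0],[1.3,0,1.9,0,0,0],[1.3,0,1.9,0,0,0],[1.3,0,1.9,0,0,0]]}}

```text
t: 8.15
ee_pos: [540.4, -18.1, -13.1]
orientation: [2.87, -0.241, 1.104]
ft_force: [-0.2, -0.9, 0.2]
width: 0.7
```

Emit:
{"name": "move_arm", "arguments": {"deltas": [[1.9,0,1.7,0,0,0],[1.9,0,1.7,0,0,0],[1.9,0,1.7,0,0,0],[1.9,0,1.7,0,0,0],[1.9,0,1.7,0,0,0]]}}

```text
t: 8.57
ee_pos: [552.7, -20.3, -13.0]
orientation: [2.871, -0.241, 1.101]
ft_force: [-3.0, 0.4, 1.3]
width: 0.6
```

```bash
python3 plan.py -80 0 16.5 42 5;python3 look.py d
```

```text
t 8.57 loc [-89.8  -0.1  15.6] lean 42.0 ytool [ 0.001 -1.    -0.002] F [-3.   0.4  1.3] q [ 0.02  0.72  2.36  3.34  0.68 -1.58] w 0.6
rot [-0.003  0.001 -0.001] trans [ 7.9 -0.1  5.9]
[1.6, -0.0, 1.2, -0.001, 0.0, -0.0]
[1.6, -0.0, 1.2, -0.001, 0.0, -0.0]
[1.6, -0.0, 1.2, -0.001, 0.0, -0.0]
[1.6, -0.0, 1.2, -0.001, 0.0, -0.0]
[1.6, -0.0, 1.2, -0.001, 0.0, -0.0]
```

View pics/ld.png

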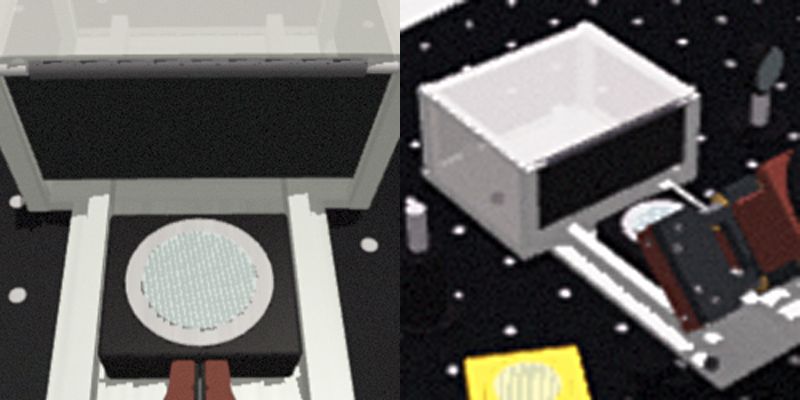

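Contact: -3 N along the lane, and the carrier is now sliding (front edge at row 213 in the left crop). Continuing steadily.

Emit:
{"name": "move_arm", "arguments": {"deltas": [[2.9,0,2.5,0,0,0],[3.1,0,2.7,0,0,0],[3.1,0,2.7,0,0,0],[3.1,0,2.7,0,0,0],[3.1,0,2.7,0,0,0]]}}

```text
t: 9.08
ee_pos: [573.1, -23.9, -12.9]
orientation: [2.872, -0.241, 1.099]
ft_force: [-2.4, 0.3, 0.9]
width: 0.6
```

Emit:
{"name": "move_arm", "arguments": {"deltas": [[3.1,0,2.8,0,0,0],[3.1,0,2.8,0,0,0],[3.1,0,2.8,0,0,0],[3.1,0,2.8,0,0,0],[3.1,0,2.8,0,0,0]]}}

```text
t: 9.5
ee_pos: [596.3, -27.8, -13.0]
orientation: [2.872, -0.241, 1.099]
ft_force: [-3.3, 1.0, 0.8]
width: 0.7
```

```bash
python3 plan.py -20 0 16.5 42 5;python3 look.py e
```

```text
t 9.5 loc [-45.5  -0.2  15.6] lean 41.9 ytool [ 0.001 -1.    -0.002] F [-3.3  1.   0.8] q [-0.    0.71  2.27  3.34  0.58 -1.61] w 0.7
rot [-0.003  0.002 -0.   ] trans [19.6 -0.2 16.4]
[3.9, -0.0, 3.3, -0.001, 0.0, -0.0]
[3.9, -0.0, 3.3, -0.001, 0.0, -0.0]
[3.9, -0.0, 3.3, -0.001, 0.0, -0.0]
[3.9, -0.0, 3.3, -0.001, 0.0, -0.0]
[3.9, -0.0, 3.3, -0.001, 0.0, -0.0]
```

View pics/le.png

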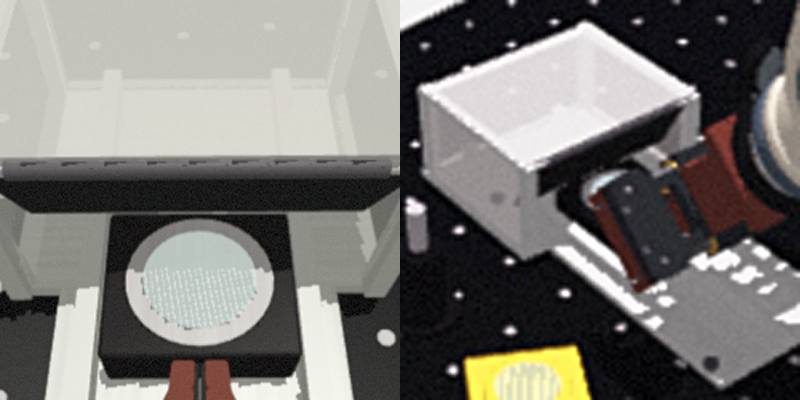

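```bash
python3 - <<'E'
from ray import *
for n in "de":
    im=pickle.load(open(f"wrist{n}.pkl","rb"))
    print(n,"front",ray(im,325,213*.625,28),"back top",ray(im,290,353*.625,28),"back bottom",ray(im,290,377*.625,6))
E
```

```text
d front [-24.4  -1.3  28. ] back top [-82.2  16.9  28. ] back bottom [-82.1  19.    6. ]
e front [19.9 -1.4 28. ] back top [-37.8  16.8  28. ] back bottom [-37.7  18.9   6. ]
```

Emit:
{"name": "move_arm", "arguments": {"deltas": [[3.1,0,2.7,0,0,0],[3.1,0,2.7,0,0,0],[3.1,0,2.7,0,0,0],[3.1,0,2.7,0,0,0],[3.1,0,2.7,0,0,0]]}}

```text
t: 10.02
ee_pos: [617.4, -31.4, -12.9]
orientation: [2.872, -0.241, 1.098]
ft_force: [-2.2, 0.5, 2.1]
width: 0.9
```

Emit:
{"name": "move_arm", "arguments": {"deltas": [[3.1,0,2.7,0,0,0],[3.1,0,2.7,0,0,0],[3.1,0,2.7,0,0,0],[3.1,0,2.7,0,0,0],[3.1,0,2.7,0,0,0]]}}

```text
t: 10.43
ee_pos: [640.1, -35.2, -12.8]
orientation: [2.872, -0.241, 1.097]
ft_force: [-2.0, 0.1, 0.1]
width: 0.7
```

```bash
python3 plan.py 22 0 16.5 42 5;python3 look.py f
```

```text
t 10.43 loc [-1.  -0.2 15.9] lean 41.8 ytool [ 0.001 -1.    -0.002] F [-2.   0.1  0.1] q [-0.02  0.72  2.18  3.34  0.49 -1.64] w 0.7
rot [-0.003  0.003 -0.   ] trans [17.5 -0.2 14.9]
[3.5, -0.0, 3.0, -0.001, 0.001, -0.0]
[3.5, -0.0, 3.0, -0.001, 0.001, -0.0]
[3.5, -0.0, 3.0, -0.001, 0.001, -0.0]
[3.5, -0.0, 3.0, -0.001, 0.001, -0.0]
[3.5, -0.0, 3.0, -0.001, 0.001, -0.0]
```

View pics/lf.png

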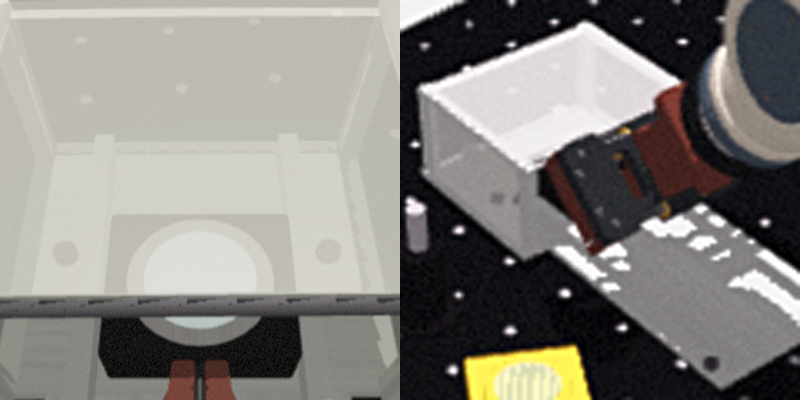

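Carrier face at about x = +7, flap riding on top. About 25 mm more.

Emit:
{"name": "move_arm", "arguments": {"deltas": [[3.1,0,2.7,0,0,0],[3.1,0,2.7,0,0,0],[3.1,0,2.7,0,0,0],[3.1,0,2.7,0,0,0],[2.6,0,2.3,0,0,0]]}}

```text
t: 10.95
ee_pos: [660.9, -38.7, -12.4]
orientation: [2.872, -0.241, 1.097]
ft_force: [-2.6, 0.4, 0.0]
width: 0.3
```

```bash
python3 plan.py 25 0 16.5 42 5;python3 look.py g
```

```text
t 10.95 loc [20.1 -0.2 16.3] lean 41.8 ytool [ 0.002 -1.    -0.002] F [-2.6  0.4  0. ] q [-0.03  0.72  2.14  3.35  0.45 -1.65] w 0.3
rot [-0.003  0.004 -0.   ] trans [ 3.8 -0.2  3.1]
[0.8, -0.0, 0.6, -0.001, 0.001, -0.0]
[0.8, -0.0, 0.6, -0.001, 0.001, -0.0]
[0.8, -0.0, 0.6, -0.001, 0.001, -0.0]
[0.8, -0.0, 0.6, -0.001, 0.001, -0.0]
[0.8, -0.0, 0.6, -0.001, 0.001, -0.0]
```

View pics/lg.png

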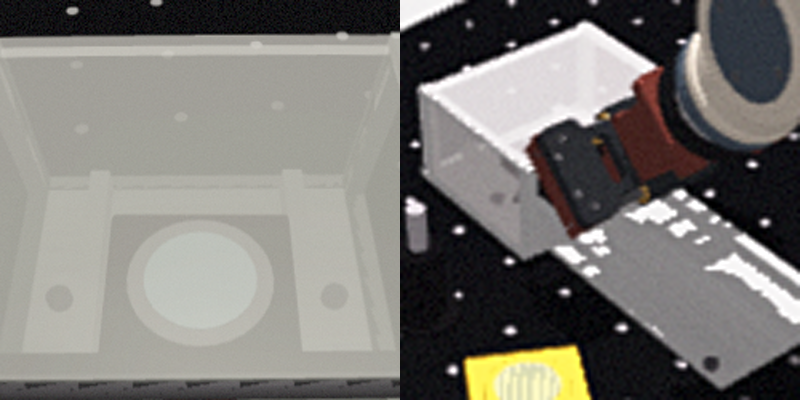

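Emit:
{"name": "move_arm", "arguments": {"deltas": [[1.5,0,1.4,0,0,0],[1,0,1,0,0,0],[0.9,0,0.8,0,0,0],[0.6,0,0.6,0,0,0],[0,0,0,0,0,0]]}}

```text
t: 11.47
ee_pos: [666.7, -39.8, -12.4]
orientation: [2.872, -0.241, 1.098]
ft_force: [-2.4, 0.8, 1.2]
width: 0.3
```

```bash
python3 plan.py 25 0 16.5 42 5;python3 look.py h; python3 - <<'E'
from ray import *
im=pickle.load(open("wristh.pkl","rb"));f=im["frame"][:,:,::-1];cv2.imwrite("pics/wh.png",cv2.resize(f[90:260,200:450],None,fx=3.2,fy=3.2))
E
```

```text
t 11.47 loc [26.  -0.2 16.3] lean 41.8 ytool [ 0.001 -1.    -0.002] F [-2.4  0.8  1.2] q [-0.03  0.72  2.13  3.35  0.44 -1.66] w 0.3
rot [-0.003  0.003 -0.   ] trans [-0.6 -0.2 -0.8]
[-0.1, -0.0, -0.2, -0.001, 0.001, -0.0]
[-0.1, -0.0, -0.2, -0.001, 0.001, -0.0]
[-0.1, -0.0, -0.2, -0.001, 0.001, -0.0]
[-0.1, -0.0, -0.2, -0.001, 0.001, -0.0]
[-0.1, -0.0, -0.2, -0.001, 0.001, -0.0]
```

View pics/wh.png

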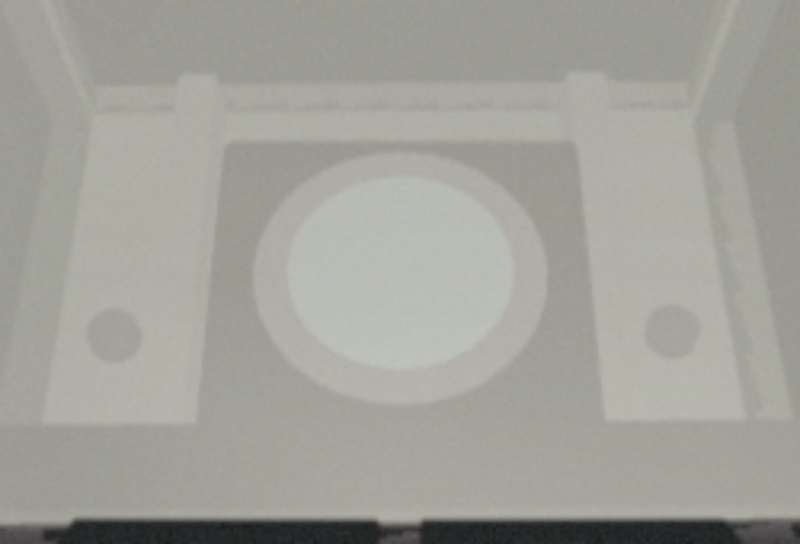

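```bash
python3 - <<'E'
from ray import *
im=pickle.load(open("wristh.pkl","rb"))
print(ray(im,325,134,28), "back wall foot",ray(im,325,90+112/3.2,6))
E
```

```text
[91.2 -1.4 28. ] back wall foot [116.9  -1.4   6. ]
```

The carrier's front edge reads about 91–93 mm, so its back face is at about 32 and its origin at about 62, past the required 57. Drawing the fingers straight back out.

Emit:
{"name": "move_arm", "arguments": {"deltas": [[-2,0,-2,0,0,0],[-3.3,0,-3.2,0,0,0],[-3.3,0,-3.2,0,0,0],[-3.3,0,-3.2,0,0,0],[-3.3,0,-3.2,0,0,0]]}}

```text
t: 11.98
ee_pos: [646.9, -36.3, -10.3]
orientation: [2.869, -0.241, 1.105]
ft_force: [-0.7, -0.2, -0.8]
width: 0.7
```

Emit:
{"name": "move_arm", "arguments": {"deltas": [[-3.3,0,-3.2,0,0,0],[-3.3,0,-3.2,0,0,0],[-3.3,0,-3.2,0,0,0],[-3.3,0,-3.2,0,0,0],[-3.3,0,-3.2,0,0,0]]}}

```text
t: 12.4
ee_pos: [621.6, -32.0, -9.3]
orientation: [2.869, -0.241, 1.105]
ft_force: [-0.5, 0.2, 0.0]
width: 0.2
```

```bash
python3 plan.py -60 0 30 42 8
```

```text
t 12.4 loc [-19.9  -0.1  19.3] lean 42.1 ytool [ 0.001 -1.    -0.002] F [-0.5  0.2  0. ] q [-0.01  0.71  2.23  3.34  0.53 -1.63] w 0.2
rot [-0.003 -0.002 -0.001] trans [-22.5  -0.2 -34.8]
[-2.8, -0.0, -4.4, -0.0, -0.0, -0.0]
[-2.8, -0.0, -4.4, -0.0, -0.0, -0.0]
[-2.8, -0.0, -4.4, -0.0, -0.0, -0.0]
[-2.8, -0.0, -4.4, -0.0, -0.0, -0.0]
[-2.8, -0.0, -4.4, -0.0, -0.0, -0.0]
[-2.8, -0.0, -4.4, -0.0, -0.0, -0.0]
[-2.8, -0.0, -4.4, -0.0, -0.0, -0.0]
[-2.8, -0.0, -4.3, -0.0, -0.0, -0.0]
```

Emit:
{"name": "move_arm", "arguments": {"deltas": [[-3,0,-5,0,0,0],[-3,0,-5,0,0,0],[-3,0,-5,0,0,0],[-3,0,-5,0,0,0],[-3,0,-5,0,0,0]]}}

```text
t: 12.82
ee_pos: [591.2, -26.9, -0.1]
orientation: [2.869, -0.241, 1.105]
ft_force: [0.1, 0.3, 0.9]
width: 0.5
```

Emit:
{"name": "move_arm", "arguments": {"deltas": [[-1,0,-10,0,0,0],[-1,0,-12,0,0,0],[-1,0,-12,0,0,0],[-1,0,-12,0,0,0],[-1,0,-10,0,0,0]]}}

```text
t: 13.23
ee_pos: [545.6, -19.6, 40.6]
orientation: [2.87, -0.241, 1.102]
ft_force: [-0.4, -0.8, 0.1]
width: -0.0
```

```bash
python3 plan.py;python3 look.py i; python3 - <<'E'
from ray import *
im=pickle.load(open("wristi.pkl","rb"));f=im["frame"][:,:,::-1];cv2.imwrite("pics/wi.png",cv2.resize(f[0:250,175:475],None,fx=2.6,fy=2.4))
E
```

```text
t 13.23 loc [-96.9  -0.6  69.2] lean 42.0 ytool [ 0.001 -1.    -0.002] F [-0.4 -0.8  0.1] q [ 0.02  0.55  2.39  3.38  0.54 -1.64] w -0.0
```

View pics/wi.png

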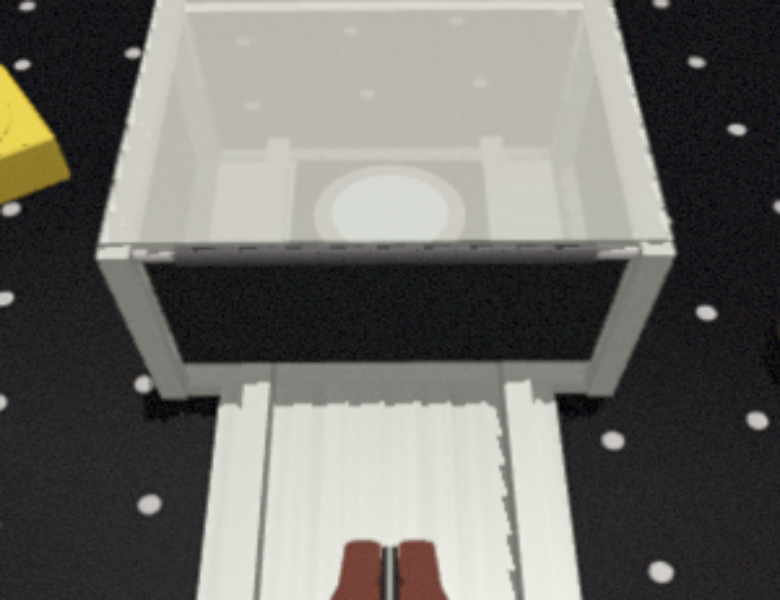

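View pics/li.png

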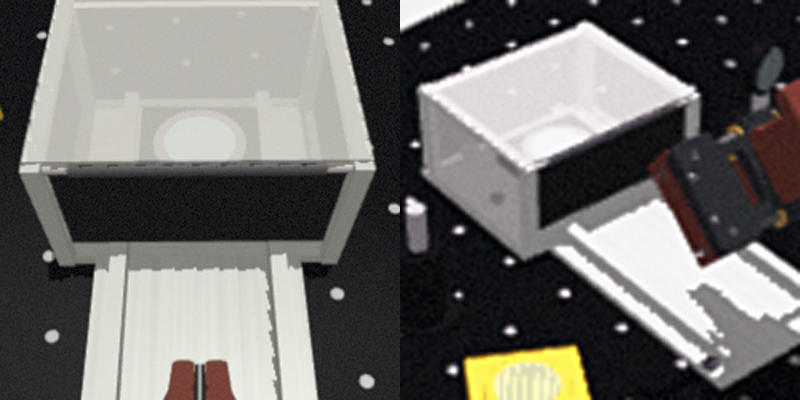

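The flap hangs flat, with its lower edge at (388,362) in the wrist crop, and the lens shows through the roof at (388,215). I'll verify the flap angle, the carrier and the bystanders numerically, after a short still period.

Emit:
{"name": "move_arm", "arguments": {"deltas": [[0,0,0,0,0,0],[0,0,0,0,0,0],[0,0,0,0,0,0],[0,0,0,0,0,0],[0,0,0,0,0,0]]}}

```text
t: 13.75
ee_pos: [547.4, -19.5, 41.5]
orientation: [2.869, -0.241, 1.107]
ft_force: [-0.4, 0.3, -0.2]
width: 0.5
```

```bash
python3 plan.py;python3 look.py j; python3 - <<'E'
from ray import *
from workcell import eyes
im=pickle.load(open("wristj.pkl","rb"))
for v in(108,120,135,147):print("flap",[depth(im,u,v).tolist() for u in(260,325,390)])
print("flap edge",ray(im,325,362/2.4,22))
sc=eyes.get_image("scene");pickle.dump(sc,open("scenej.pkl","wb"))
for n,a,b in(("scene","scene0","scenej"),("side","side0","sidej")):
    A=pickle.load(open(a+".pkl","rb"));B=pickle.load(open(b+".pkl","rb"))
    for im,t in((A,"before"),(B,"after")):
        L=(cloud(im).reshape(-1,3)-[P[0],P[1],0])@R.from_euler('z',P[2]).as_matrix()
        for nm,c,zz in(("post",(0,162),20),("lens",(20,-157),15),("fork",(-85,-141),9)):
            m=(abs(L[:,0]-c[0])<55)&(abs(L[:,1]-c[1])<42)&(L[:,2]>zz)&(L[:,2]<95);print(n,t,nm,m.sum(),np.median(L[m],0).round(1) if m.any() else 0)
E
```

```text
t 13.75 loc [-95.2  -0.2  70. ] lean 42.2 ytool [ 0.001 -1.    -0.003] F [-0.4  0.3 -0.2] q [ 0.02  0.55  2.39  3.38  0.54 -1.64] w 0.5
flap [[-0.7, 42.6, 73.6], [-0.9, -1.4, 73.7], [-1.0, -45.2, 73.8]]
flap [[-1.2, 44.5, 62.3], [-1.2, -1.3, 62.1], [-0.6, -47.4, 61.6]]
flap [[-1.4, 47.5, 46.0], [-1.9, -1.3, 46.5], [-0.5, -50.3, 44.8]]
flap [[-1.5, 50.1, 31.3], [-1.5, -1.3, 31.2], [-0.8, -52.8, 30.4]]
flap edge [ 1.5 -1.3 22. ]
scene before post 547 [  4.5 160.3  51.7]
scene before lens 484 [  25.8 -153.7   57.8]
scene before fork 211 [ -69.5 -155.4   10.3]
scene after post 544 [  4.5 160.3  52.1]
scene after lens 484 [  25.8 -153.8   57.5]
scene after fork 203 [ -69.2 -155.9   10.3]
side before post 368 [-12.8 164.5  50.2]
side before lens 210 [  14.5 -151.7   56.5]
side before fork 108 [ -82.2 -153.4   10.2]
side after post 368 [-12.8 164.7  49.7]
side after lens 194 [  14.5 -151.4   59. ]
side after fork 30 [ -99.3 -135.8   10.2]
```

```bash
python3 -c "
from workcell import ctrl
print(ctrl.close_job())"
```

```text
the job is handed in; nothing more can be done
None
```

The lens carrier is in the sample box, the flap is shut behind it, and I handed the job in at about 14 s. With the closed fingers leaning 42° back, I pushed the carrier along the lane at about 50 mm/s, through the flap. Its origin is about 62 mm past the flap plane, and at least 57 mm was needed. I then drew the fingers straight back out.

- **Last checks:** The flap face reads vertical, within about 1 mm from top to bottom. The lens is visible inside the box, and the tool reads no contact force. Push forces at the steps I read were about 2–3.5 N.
- **Bystanders:** In the scene camera, the post holder, lens mount and fork clamp are within 0.5 mm of where they started. In the side camera the fork's reading differed because the gripper hid part of it, so that view doesn't confirm the fork.
- **Reported tool position was off:** The real fingertips end about 38–41 mm short of the reported TCP, along the tool. My first push attempt therefore passed above the carrier without touching it. I saw this in the pictures from all three cameras, corrected for it, and lowered the fingers again.

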